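# Top up the sample magazine and ease its sprung flap shut

### The arm

A 6-joint arm with a two-finger parallel gripper is mounted at the origin on the work surface. World frame = base frame: x ahead of the robot, y to its left, z up, the work surface at z = 0. Lengths are in mm, angles in degrees, forces in N, time in s.
With the tool pointing down it reaches from about 350 to 850 mm from the base axis. Payload 8.1 kg.
Tool frame: the origin (TCP) lies at the very end of the fingers, on their centre line; the grasp point (between the pads) lies 19 mm behind it; z points along the fingers, y is the direction in which the jaws open and shut (so a half turn about z gives the same grasp; the last joint's range is limited). The gripper opens to 85 mm and grips with 20 to 120 N. Pads are 22 mm wide; open, the fingers measure 114 mm over their backs; the gripper's body (76 mm by 85 mm) begins 54 mm behind the grasp point. The pads swing forward as they close: fully open they stand 13 mm farther back than shut.
Start: joints at [59.221, 7.471, 85.268, -0, 87.261, -4.893], TCP at [261.932, 539.812, 231.292] pointing down, gripper open.
Joint ranges: [-169.43, 169.43], [-51.17, 129.36], [1.28, 143.12], [-76.62, 256.62], [0, 156.53], [-152.29, 152.29]. Speed limits (degrees/s): [136.94, 136.94, 159.86, 180, 180, 180].

### API

Orientations are given as [roll, pitch, yaw] about the fixed x, y, z axes, in that order (R = Rz(yaw) Ry(pitch) Rx(roll)).
In Python, from bench import sensors, viewer, job gives the robot as it stands.
- The arm moves only by the shell command python3 -m pendant 'ROWS' [FORCE]. ROWS is JSON, one flat list of numbers, 5 for each row, row after row: the shift along the world's x, y, z in mm, then the turn about the world's z in rad, then the finger opening in mm, from 0 to 85.4. In form: [x, y, z, twist, hand, x, y, z, twist, hand, ...]. A call has 1 to 12 rows; each row shifts and turns the pose as measured when the row begins; what a row does not reach is not made up. A row lasts 1/12 s, in which the tool goes at most 41.7 mm and 7.16 degrees, less where a joint would pass 70% of its speed; a pose out of reach is approached as far as the arm can. A call with a gripper value outside its range is refused whole. The fingers move at their own pace and stop on an object; FORCE is the grip in N (left out, the last holds). Time passes only in rows, so rows that do not move let the fingers close. It gives the time, the measured TCP pose, the force and the opening at its end, in the units of the state.
- sensors.sense(): the state, without advancing time (a new reading comes with each control period).
- viewer.snapshot(name): name is "scene" or "top" or "wrist"; returns a dict with "frame" (420x560x3 uint8, blue, green, red), "z_map" (420x560 float32, mm along the optical axis (not along the pixel's ray), 0 where there is no reading), "fx", "fy", "cx", "cy" (pixels), "view" (4x4, takes a point from world to camera coordinates). Camera axes: x right, y down, z forward; pixel columns grow to the right and rows downward; lengths in mm; the calibration is good to about 2 mm. A picture is of the moment at which its call begins.
- job.hand_in(): hands the job in, once; it reports no verdict.
The state is a dict: "time": time; "joint_pos": joint angles; "qd": joint speeds; "joint_efforts": joint torques, N m; "tool_pos": TCP position; "tcp_rot": TCP orientation; "ft_force": force on the tool from outside, world axes, zero at the start; "wrist_torque": the same for the moment, N m; "finger_gap": finger opening in mm.
Only numpy, scipy, OpenCV 4.12 (cv2) and the standard library are available. Lean on these libraries where they do the work, as an engineer would, in place of code of your own. Each camera call takes 0.05 s, during which the arm holds its last target.

### The job

Lift the sample magazine's sprung cover flap by its handle until it stays up by itself, and put a spare puck flat into every bay that is empty, leaving the pucks that are already in there in place and any spares left over standing on the table. Then bring the flap down by hand all the way until it is fully shut - ease it down against its spring and do not let it slam, which would jar the samples. Do not push the other things on the table about.

Things in the scene. Friction and masses are not known exactly. Their poses are not given: they have to be found in the camera images.
- magazine: sample magazine: aluminium box bolted to the table, 176 mm (its x) by 276 mm (its y), walls 4 mm thick, top 78 mm and floor 12 mm above the table. Origin: middle of its underside, on the table; z up. Its +x points to the flap's hinge; the hinge line lies along y through (92, 0, 78) mm. Six square bays on the floor, 2 along x by 3 along y, 73 mm wide, with ribs 12 mm high between
- flap (a joint): angle of the box's sprung cover flap, rad: 0 shut (flat on the walls), 1.75 open stop. Plate 184 mm from hinge to free edge, 282 mm wide, 0.55 kg. Opening lifts the free (-x) edge up and over to +x. Over-centre strut: above 1.5 rad it goes to the stop and stays up; below 1.3 strut and weight pull it shut (8 N at the handle near shut, less higher) and it slams if let go. No catch
- flap_handle (a point): middle of the round grip bar of the bow handle on the flap: bar 14 mm thick, about 105 mm free length between its end posts, parallel to the hinge. With the flap shut it lies 166 mm from the hinge line towards the magazine's -x and 50 mm above that line (39 mm clear gap between bar and plate, 22 mm in from the free edge); it turns with the flap about the hinge line
- bay1 (a point): middle of a bay at the height of a seated puck's knob point, 44 mm above the bay's floor: at (-38, -80, 56) mm in the magazine's frame
- bay2 (a point): middle of a bay at the height of a seated puck's knob point, 44 mm above the bay's floor: at (-38, 0, 56) mm in the magazine's frame
- bay3 (a point): middle of a bay at the height of a seated puck's knob point, 44 mm above the bay's floor: at (-38, 80, 56) mm in the magazine's frame
- bay4 (a point): middle of a bay at the height of a seated puck's knob point, 44 mm above the bay's floor: at (38, -80, 56) mm in the magazine's frame
- bay5 (a point): middle of a bay at the height of a seated puck's knob point, 44 mm above the bay's floor: at (38, 0, 56) mm in the magazine's frame
- bay6 (a point): middle of a bay at the height of a seated puck's knob point, 44 mm above the bay's floor: at (38, 80, 56) mm in the magazine's frame
- old1_knob (a point): a sample puck already in a bay of the magazine (present in some starts only), same shape as the spares; this point is on its axis, 44 mm above its underside, in the knob
- old2_knob (a point): a sample puck already in a bay of the magazine (present in some starts only), same shape as the spares; this point is on its axis, 44 mm above its underside, in the knob
- old3_knob (a point): a sample puck already in a bay of the magazine (present in some starts only), same shape as the spares; this point is on its axis, 44 mm above its underside, in the knob
- old4_knob (a point): a sample puck already in a bay of the magazine (present in some starts only), same shape as the spares; this point is on its axis, 44 mm above its underside, in the knob
- old5_knob (a point): a sample puck already in a bay of the magazine (present in some starts only), same shape as the spares; this point is on its axis, 44 mm above its underside, in the knob
- old6_knob (a point): a sample puck already in a bay of the magazine (present in some starts only), same shape as the spares; this point is on its axis, 44 mm above its underside, in the knob
- spare1_knob (a point): a spare sample puck, standing upright on the table (five or six are there): aluminium disc 64 mm across and 22 mm tall, on its middle a black round knob 24 mm across and 36 mm tall, 58 mm tall in all, about 0.22 kg. This point is on its axis, 44 mm above its underside (22 mm above the disc's top face), where the knob is gripped
- spare2_knob (a point): a spare sample puck, standing upright on the table (five or six are there): aluminium disc 64 mm across and 22 mm tall, on its middle a black round knob 24 mm across and 36 mm tall, 58 mm tall in all, about 0.22 kg. This point is on its axis, 44 mm above its underside (22 mm above the disc's top face), where the knob is gripped
- spare3_knob (a point): a spare sample puck, standing upright on the table (five or six are there): aluminium disc 64 mm across and 22 mm tall, on its middle a black round knob 24 mm across and 36 mm tall, 58 mm tall in all, about 0.22 kg. This point is on its axis, 44 mm above its underside (22 mm above the disc's top face), where the knob is gripped
- spare4_knob (a point): a spare sample puck, standing upright on the table (five or six are there): aluminium disc 64 mm across and 22 mm tall, on its middle a black round knob 24 mm across and 36 mm tall, 58 mm tall in all, about 0.22 kg. This point is on its axis, 44 mm above its underside (22 mm above the disc's top face), where the knob is gripped
- spare5_knob (a point): a spare sample puck, standing upright on the table (five or six are there): aluminium disc 64 mm across and 22 mm tall, on its middle a black round knob 24 mm across and 36 mm tall, 58 mm tall in all, about 0.22 kg. This point is on its axis, 44 mm above its underside (22 mm above the disc's top face), where the knob is gripped
- spare6_knob (a point): a spare sample puck, standing upright on the table (five or six are there): aluminium disc 64 mm across and 22 mm tall, on its middle a black round knob 24 mm across and 36 mm tall, 58 mm tall in all, about 0.22 kg. This point is on its axis, 44 mm above its underside (22 mm above the disc's top face), where the knob is gripped
- screw_dish: a low round steel dish of screws, 52 mm across, 22 mm tall, standing among the spare pucks (bystander, origin under its middle)
- wrench: an adjustable wrench about 205 mm long lying flat (bystander, origin under its middle)
- blank_flange: a dark flat flange disc, 76 mm across and 15 mm thick, without a knob (bystander, origin under its middle)
There are look-alikes about, which are no part of the job. Leave any blue or yellow look-alike of the part that bears spare4_knob alone.

How it is judged (in metres and radians):
On the way, in this order (a step that is already met when the one before it is completed fails the run):
1. the flap is up and stays up (above 1.5 rad) (value of joint flap above 1.5 rad), for 0.3 s.
2. every bay holds a puck, flat on its floor, while the flap is up (distance between any of old1_knob, spare1_knob, spare2_knob, spare3_knob, spare4_knob, spare5_knob, spare6_knob and bay1 below 0.009 m and distance between any of old2_knob, spare1_knob, spare2_knob, spare3_knob, spare4_knob, spare5_knob, spare6_knob and bay2 below 0.009 m and distance between any of old3_knob, spare1_knob, spare2_knob, spare3_knob, spare4_knob, spare5_knob, spare6_knob and bay3 below 0.009 m and distance between any of old4_knob, spare1_knob, spare2_knob, spare3_knob, spare4_knob, spare5_knob, spare6_knob and bay4 below 0.009 m and distance between any of old5_knob, spare1_knob, spare2_knob, spare3_knob, spare4_knob, spare5_knob, spare6_knob and bay5 below 0.009 m and distance between any of old6_knob, spare1_knob, spare2_knob, spare3_knob, spare4_knob, spare5_knob, spare6_knob and bay6 below 0.009 m and angle between each of old1_knob, old2_knob, old3_knob, old4_knob, old5_knob, old6_knob, spare1_knob, spare2_knob, spare3_knob, spare4_knob, spare5_knob, spare6_knob's own z axis and vertical below 0.08 rad and value of joint flap above 1.4 rad and not (contact force between the fingers and anything else above 0.2 N)), for 0.2 s.
At the end, for the whole second after the job is handed in: The flap is fully shut (below 0.02 rad), each of the six bays holds a puck lying flat on its floor (its knob point within 9 mm of the bay's point), and all pucks, left-over spares too, stand upright (tilt under 0.08 rad) (distance between any of old1_knob, spare1_knob, spare2_knob, spare3_knob, spare4_knob, spare5_knob, spare6_knob and bay1 below 0.009 m and distance between any of old2_knob, spare1_knob, spare2_knob, spare3_knob, spare4_knob, spare5_knob, spare6_knob and bay2 below 0.009 m and distance between any of old3_knob, spare1_knob, spare2_knob, spare3_knob, spare4_knob, spare5_knob, spare6_knob and bay3 below 0.009 m and distance between any of old4_knob, spare1_knob, spare2_knob, spare3_knob, spare4_knob, spare5_knob, spare6_knob and bay4 below 0.009 m and distance between any of old5_knob, spare1_knob, spare2_knob, spare3_knob, spare4_knob, spare5_knob, spare6_knob and bay5 below 0.009 m and distance between any of old6_knob, spare1_knob, spare2_knob, spare3_knob, spare4_knob, spare5_knob, spare6_knob and bay6 below 0.009 m and angle between each of old1_knob, old2_knob, old3_knob, old4_knob, old5_knob, old6_knob, spare1_knob, spare2_knob, spare3_knob, spare4_knob, spare5_knob, spare6_knob's own z axis and vertical below 0.08 rad and value of joint flap below 0.02 rad); the robot touches nothing.
It fails at once if the flap is let slam: it turns shut faster than 3 rad/s (its edge at over 0.55 m/s) (velocity of joint flap below -3 rad/s).
It fails at once if a puck that was already in the magazine is lifted out (height (world z) of any of old1_knob, old2_knob, old3_knob, old4_knob, old5_knob, old6_knob above 0.1 m).
It fails at once if another thing on the table is pushed more than 60 mm or knocked over (distance of any of screw_dish, wrench, blank_flange from where it was at the start of the episode above 0.06 m or angle between any of screw_dish, wrench, blank_flange's own z axis and vertical above 0.6 rad).
Of old1, old2, old3, old4, old5, old6 only 1 to 3 are there at a start; the rules pass over those that are not, and their reading is None.
Of spare1, spare2, spare3, spare4, spare5, spare6 only 5 to 6 are there at a start; the rules pass over those that are not, and their reading is None.
At some moment in a run one of spare1, spare2, spare3, spare4, spare5, spare6 may be knocked a few centimetres aside while the robot is not near it.
It also fails if it takes over 210 s, if anything falls off the work surface, if the arm or the gripper's body presses on something with over 40 N, if the wrist force passes 120 N, or if a joint passes its speed limit or range.

## Working session

There is one attempt and no reset: what is moved stays moved. The work goes in short steps, Python scripts to look and compute and a shell command to move; the robot and the scene stay as the last step left them, time stands still between calls to the robot, and variables do not carry over. Pictures are saved under pics/ and viewed, and the job is handed in when it is done.

```bash
ls; mkdir -p pics; python3 - <<'E'
from bench import sensors, viewer, job
import cv2
print(sensors.sense())
for n in ["scene","top","wrist"]:
    s=viewer.snapshot(n); cv2.imwrite(f"pics/{n}0.png",s["frame"]); print(n,s["fx"],s["cx"],s["cy"],s["view"].round(3).tolist() if hasattr(s["view"],"round") else s["view"])
E
```

```text
pics
{'time': 0.0, 'joint_pos': array([ 5.92223937e+01,  7.51607236e+00,  8.53296442e+01, -3.55321938e-04,
        8.72601969e+01, -4.89223464e+00]), 'qd': array([ 0.04269137,  0.02207145,  0.08445051,  0.06800086,  0.07875329,
       -0.00305383]), 'joint_efforts': array([ 6.90629204e-04, -5.69380367e+01, -5.00562000e+01, -7.57680732e-05,
        1.48604141e-02, -9.27011001e-06]), 'tool_pos': array([261.63762286, 539.34429653, 230.23086838]), 'tcp_rot': array([-1.79894442e+02, -8.67890027e-03,  1.54114638e+02]), 'ft_force': array([-0.52389326, -0.43673401, -0.73609887]), 'wrist_torque': array([ 0.01005367,  0.00208283, -0.02617602]), 'finger_gap': 85.46269697977912}
scene 512.7024432757106 274.589420308519 216.34341563121208 [[0.596, 0.803, 0.005, -231.657], [0.443, -0.323, -0.837, -198.098], [-0.67, 0.5, -0.548, 1688.833], [0.0, 0.0, 0.0, 1.0]]
top 441.6205582767021 277.2124363386939 202.92646004130125 [[-0.011, -1.0, 0.017, -134.971], [-0.998, 0.01, -0.054, 568.927], [0.054, -0.017, -0.998, 1093.824], [0.0, 0.0, 0.0, 1.0]]
wrist 368.7647588266476 274.8345875724111 206.39075438123876 [[0.436, 0.9, -0.002, -599.062], [0.861, -0.417, 0.29, -37.768], [0.26, -0.129, -0.957, 379.304], [0.0, 0.0, 0.0, 1.0]]
```

View pics/scene0.png

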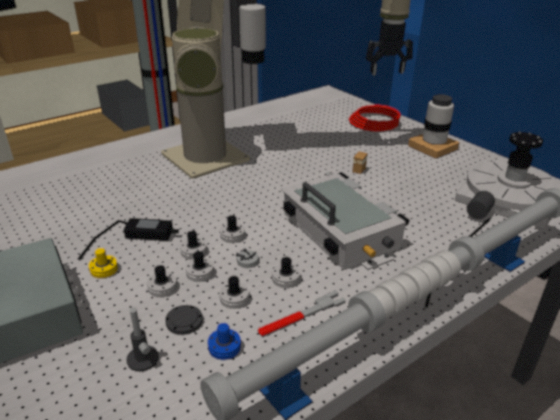

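View pics/top0.png

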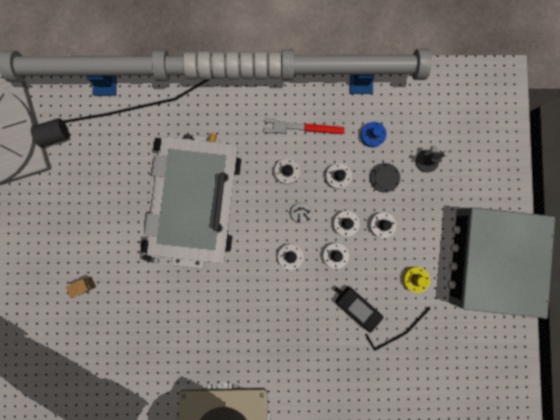

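View pics/wrist0.png

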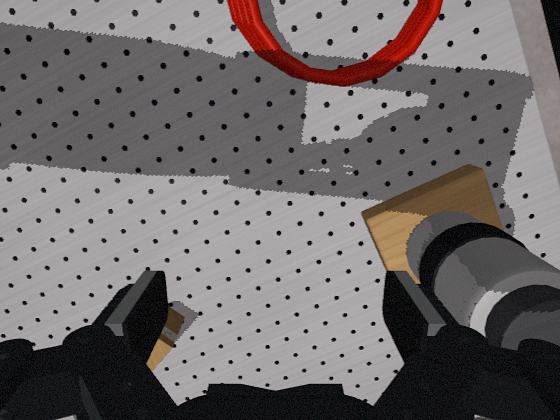

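The top view shows the magazine at (190,200), hinge to image left (world +y) and handle bar at (219,202). Silver pucks with black knobs, the candidate spares, are at (287,171), (338,176), (347,223), (383,225), (336,256) and (291,257). The look-alikes are blue (373,134) and yellow (417,280). The dish is at (299,213), flange at (385,178), wrench at (305,128).

```bash
cat > h.py <<'E'
from bench import sensors, viewer, job
import cv2, numpy as np
def ray(s,u,v,z):
    V=np.array(s["view"]);R=V[:3,:3];t=V[:3,3];c=-R.T@t
    d=R.T@np.array([(u-s["cx"])/s["fx"],(v-s["cy"])/s["fy"],1]); return c+d*(z-c[2])/d[2]
def cloud(s):
    V=np.array(s["view"]);R=V[:3,:3];t=V[:3,3];Z=s["z_map"]
    v,u=np.mgrid[:Z.shape[0],:Z.shape[1]]
    P=np.stack([(u-s["cx"])/s["fx"]*Z,(v-s["cy"])/s["fy"]*Z,Z],-1)
    W=(P-t)@R; W[Z==0]=np.nan; return W
def crop(s,u0,v0,u1,v1,k,name):
    cv2.imwrite("pics/"+name,cv2.resize(s["frame"][v0:v1,u0:u1],None,fx=k,fy=k,interpolation=cv2.INTER_CUBIC))
E
python3 - <<'E'
from h import *
s=viewer.snapshot("top"); W=cloud(s)
for (u,v) in [(287,171),(338,176),(347,223),(383,225),(336,256),(291,257)]:
    print((u,v),ray(s,u,v,58).round(0),W[v,u].round(0))
m=(abs(W[...,2]-58)<8); n,l,st,ce=cv2.connectedComponentsWithStats(m.astype(np.uint8))
for i in range(1,n):
    if 20<st[i,4]<600:
        p=np.nanmedian(W[l==i],0); print(ce[i].round(1),st[i,4],p.round(1))
# disc tops
m=(abs(W[...,2]-22)<6); n,l,st,ce=cv2.connectedComponentsWithStats(m.astype(np.uint8))
for i in range(1,n):
    if 200<st[i,4]<1500:
        q=W[l==i]; print("disc",ce[i].round(1),st[i,4],((np.nanmin(q,0)+np.nanmax(q,0))/2).round(1),(np.nanmax(q,0)-np.nanmin(q,0)).round(0))
crop(s,130,120,260,280,4,"mag.png"); crop(s,260,110,450,300,4,"sp.png")
# bar
for (u,v) in [(219,177),(219,202),(218,226),(195,200)]: print(W[v,u].round(1))
E
```

```text
(287, 171) [ 643. -165.   58.] [ 643. -165.   56.]
(338, 176) [ 629. -289.   58.] [ 630. -289.   56.]
(347, 223) [ 515. -308.   58.] [ 515. -308.   60.]
(383, 225) [ 509. -396.   58.] [ 509. -396.   58.]
(336, 256) [ 436. -280.   58.] [ 436. -280.   60.]
(291, 257) [ 435. -172.   58.] [ 435. -172.   56.]
[98.7 79.3] 43 [870.2 289.   58.1]
[365.   78.6] 36 [ 870.1 -358.3   58.1]
[377.1 130.4] 84 [ 741.2 -387.2   57.9]
[212.4 136.9] 47 [728.6  17.3  53.3]
[187.5 136. ] 40 [730.9  76.9  55.5]
[432.6 153.3] 78 [ 686.1 -521.9   57.7]
[237.5 165. ] 86 [658.5 -43.7  57.6]
[287.8 168.5] 82 [ 648.9 -167.1   57.3]
[341.  173.4] 80 [ 636.5 -295.9   57.6]
[459.3 257.1] 279 [ 430.2 -578.3   58.7]
[348.7 222.6] 82 [ 515.1 -312.9   57.7]
[386.7 224.3] 83 [ 511.5 -405.2   57.3]
[228.4 242.8] 86 [470.  -20.8  57.7]
[337.8 255.9] 86 [ 435.9 -284.9   57.1]
[291.2 256.9] 82 [ 434.7 -171.9   57.3]
[147.2 257.3] 26 [438.8 172.8  57.7]
[421.4 280.6] 85 [ 373.5 -485.4   57.1]
[ 76.8 287.7] 245 [367.4 339.8  55. ]
[222.1 415.6] 104 [66.6 -6.6 57.6]
disc [373.3 133.5] 393 [ 742.4 -386.8   22.4] [63. 63. 11.]
disc [287.2 170.3] 410 [ 649.9 -166.1   22. ] [62. 61. 12.]
disc [338.5 175.2] 403 [ 636.2 -296.3   22. ] [61. 63. 12.]
disc [301.5 212.6] 205 [ 542.8 -199.    21.2] [48. 48. 10.]
disc [346.1 222.9] 417 [ 515.4 -313.7   21.8] [60. 64. 12.]
disc [382.7 224.3] 407 [ 510.6 -406.8   22.1] [63. 65. 11.]
disc [335.6 254.9] 416 [ 434.7 -285.9   22.7] [62. 61. 10.]
disc [290.5 256. ] 424 [ 433.7 -172.2   21.9] [62. 62. 11.]
disc [416.1 278.8] 403 [ 374.2 -487.1   22.1] [60. 63. 11.]
[621.1  -8.1 132.2]
[564.5  -8.1 134. ]
[510.8  -5.7 133.6]
[572.5  53.4  87.2]
```

View pics/mag.png

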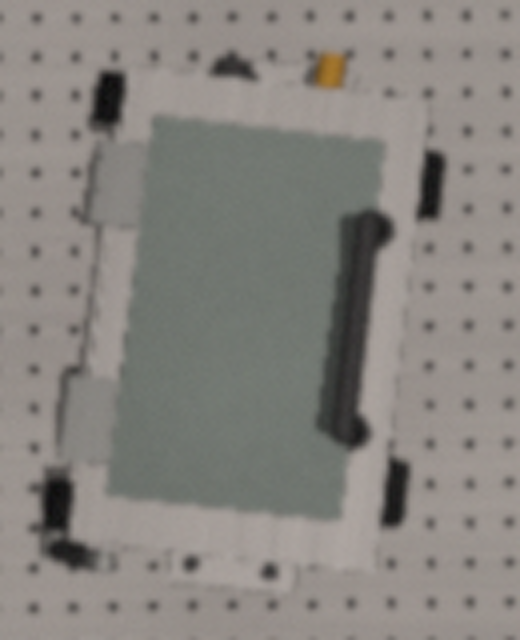

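View pics/sp.png

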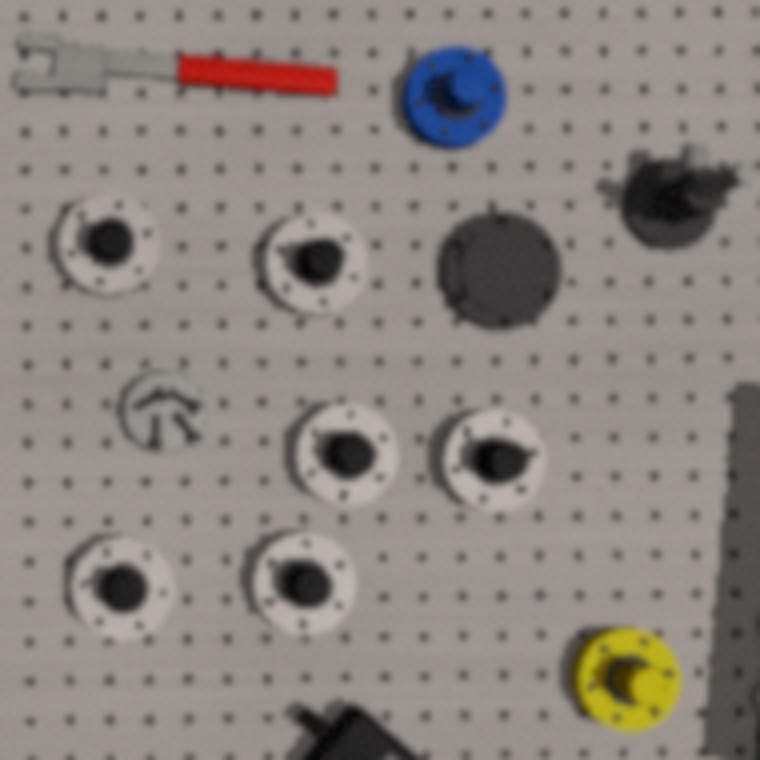

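The crops show six silver spares with black knobs, as listed. The handle bar runs from about (224,177) to (217,228), tilted roughly 8°. Next I fit the magazine pose.

```bash
python3 - <<'E'
from h import *
s=viewer.snapshot("top"); W=cloud(s)
x,y,z=W[...,0],W[...,1],W[...,2]
reg=(x>380)&(x<780)&(y>-80)&(y<220)
b=reg&(z>122)&(z<150); q=W[b]; print("bar",b.sum(),q.min(0).round(),q.max(0).round(),np.median(q,0).round(1))
r=cv2.minAreaRect(q[:,:2].astype(np.float32)); print(r)
p=reg&(z>76)&(z<98); q=W[p]; print("plate",p.sum(),np.median(q,0).round(1)); 
n,l,st,ce=cv2.connectedComponentsWithStats(cv2.morphologyEx((p|b).astype(np.uint8),cv2.MORPH_OPEN,np.ones((9,9)))); i=1+st[1:,4].argmax()
m=(l==i)
r=cv2.minAreaRect(W[m&p][:,:2].astype(np.float32)); print(r)
# from the scene view too
s=viewer.snapshot("scene"); W=cloud(s); x,y,z=W[...,0],W[...,1],W[...,2]
reg=(x>380)&(x<780)&(y>-80)&(y<220);b=reg&(z>115)&(z<150); q=W[b]; print("bar scene",b.sum(),q.min(0).round(),q.max(0).round(),np.median(q,0).round(1))
r=cv2.minAreaRect(q[:,:2].astype(np.float32)); print(r)
for (u,v) in []: pass
E
```

```text
bar 363 [502. -21. 124.] [633.   6. 141.] [566.9  -8.  133.6]
((567.285888671875, -7.065019607543945), (14.350621223449707, 131.77285766601562), 83.03185272216797)
plate 9234 [574.6  68.5  84.1]
((576.1351318359375, 69.29920959472656), (197.7611083984375, 285.2891845703125), 83.1410903930664)
bar scene 267 [505. -21. 115.] [638.   5. 137.] [580.4  -9.5 131.7]
((571.5577392578125, -7.738643646240234), (14.96079158782959, 133.81597900390625), 84.09085845947266)
```

```bash
python3 -m pendant '[18,-32,0,0.03,50, 18,-32,0,0.03,50, 18,-32,0,0.03,50, 18,-32,0,0.03,50, 18,-32,0,0.03,50, 18,-32,0,0.03,50, 18,-32,0,0.03,50, 18,-32,0,0.03,50, 18,-32,0,0.03,50, 18,-32,0,0.03,50, 18,-32,0,0.03,50, 0,0,0,0,50]' 40
```

```text
time: 1.3
tool_pos: [462.5, 172.0, 230.0]
tcp_rot: [-179.9, 0.1, 174.4]
ft_force: [-0.1, 0.2, 0.0]
finger_gap: 49.6
```

```bash
python3 -m pendant '[20,-34,0,-0.01,50, 20,-34,0,-0.01,50, 20,-34,0,0,50, 20,-34,0,0,50, 20,-34,0,0,50, 6,-9,0,0,50,0,0,0,0,50]'; python3 - <<'E'
from h import *
s=viewer.snapshot("wrist"); cv2.imwrite("pics/w1.png",s["frame"])
print(sensors.sense()["tool_pos"],sensors.sense()["tcp_rot"])
W=cloud(s); z=W[...,2]; b=(z>120)&(z<145)&(abs(W[...,0]-568)<90)&(abs(W[...,1]+7)<40); q=W[b]
print(len(q),np.median(q,0)); print(cv2.minAreaRect(q[:,:2].astype(np.float32)))
E
```

```text
time: 1.88
tool_pos: [569.9, -12.0, 230.4]
tcp_rot: [180.0, 0.2, 173.1]
ft_force: [0.4, -0.0, 1.1]
finger_gap: 50.0
[569.43105965 -11.182381   230.31200383] [1.79969271e+02 1.39556994e-01 1.73125176e+02]
3675 [559.65040785  -5.04371824 133.44724827]
((567.4038696289062, -5.4488372802734375), (13.460338592529297, 132.52560424804688), 83.06827545166016)
```

View pics/w1.png

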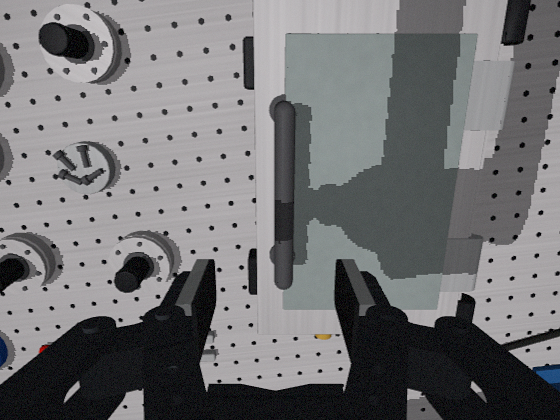

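The wrist view shows the bar at (284,195), lying between the fingers. All three views put its centre at about (567.5,-6). Descending now.

```bash
python3 -m pendant '[-2,5,-20,0,50, 0,0,-25,0,50, 0,0,-25,0,50, 0,0,-25,0,50, 0,0,-15,0,50, 0,0,-10,0,50, 0,0,0,0,50]'
```

```text
time: 2.52
tool_pos: [564.0, 5.8, 108.4]
tcp_rot: [179.8, 0.3, 173.5]
ft_force: [-0.1, 0.4, -0.6]
finger_gap: 49.8
```

```bash
python3 -m pendant '[0,0,0,0,0, 0,0,0,0,0,0,0,0,0,0,0,0,0,0,0,0,0,0,0,0,0,0,0,0,0]' 40
```

```text
time: 3.02
tool_pos: [562.1, -4.4, 112.2]
tcp_rot: [-179.0, 0.3, 173.4]
ft_force: [1.9, -1.2, -8.1]
finger_gap: 12.7
```

```bash
python3 - <<'E'
import numpy as np
r=np.hypot(166,50);a0=np.arctan2(50,-166);u=np.array([np.cos(np.radians(83)),np.sin(np.radians(83))])
p=lambda t:np.r_[u*r*np.cos(a0-t),r*np.sin(a0-t)]
t=0
while t<1.75:
    print(round(t,2),(p(t+.06)-p(t)).round(1)); t+=.06
E
```

```text
0 [0.4 3.3 9.9]
0.06 [0.5 3.9 9.6]
0.12 [0.5 4.4 9.4]
0.18 [0.6 5.  9.1]
0.24 [0.7 5.5 8.8]
0.3 [0.7 6.  8.4]
0.36 [0.8 6.5 8.1]
0.42 [0.9 7.  7.7]
0.48 [0.9 7.4 7.2]
0.54 [1.  7.8 6.8]
0.6 [1.  8.2 6.3]
0.66 [1.1 8.6 5.8]
0.72 [1.1 8.9 5.2]
0.78 [1.1 9.2 4.7]
0.84 [1.2 9.5 4.1]
0.9 [1.2 9.7 3.5]
0.96 [1.2 9.9 3. ]
1.02 [ 1.2 10.1  2.4]
1.08 [ 1.2 10.2  1.7]
1.14 [ 1.3 10.3  1.1]
1.2 [ 1.3 10.3  0.5]
1.26 [ 1.3 10.3 -0.1]
1.32 [ 1.3 10.3 -0.7]
1.38 [ 1.3 10.2 -1.4]
1.44 [ 1.2 10.1 -2. ]
1.5 [ 1.2 10.  -2.6]
1.56 [ 1.2  9.8 -3.2]
1.62 [ 1.2  9.6 -3.8]
1.68 [ 1.2  9.4 -4.4]
1.74 [ 1.1  9.1 -4.9]
```

```bash
python3 -m pendant '[0,3,10,0,0, 0.5,4,10,0,0, 0.5,4.5,9.5,0,0, 0.5,5,9,0,0, 0.5,5.5,9,0,0]' 50; python3 - <<'E'
from h import *
q=sensors.sense();print(q["tool_pos"],q["tcp_rot"],q["ft_force"],q["wrist_torque"])
s=viewer.snapshot("scene");crop(s,250,140,430,280,4,"s1.png")
E
```

```text
time: 3.43
tool_pos: [564.8, 18.3, 160.9]
tcp_rot: [-178.9, 0.4, 173.4]
ft_force: [6.0, -0.7, -11.4]
finger_gap: 12.3
[564.80895699  18.32248863 160.92440863] [-178.92050398    0.39516583  173.38910869] [  6.03795302  -0.74185888 -11.35734329] [-0.0652879  -0.82996026  0.01288564]
```

View pics/s1.png

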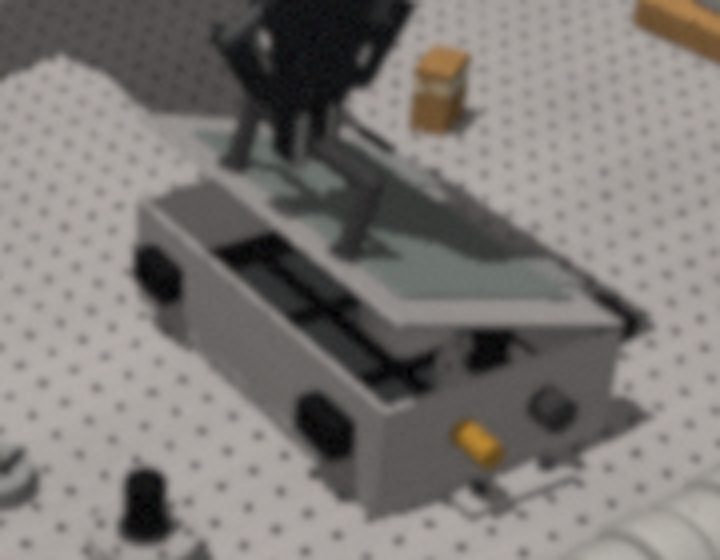

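The flap is lifting, the bar held at crop (310,140), at about 0.3 rad. Continuing.

```bash
python3 -m pendant '[0.7,6,8.5,0,0, 0.8,6.5,8,0,0, 0.9,7,7.5,0,0, 0.9,7.5,7,0,0, 1,8,6.7,0,0, 1,8.2,6.2,0,0, 1,8.6,5.7,0,0, 1,9,5.2,0,0, 1,9.2,4.6,0,0, 1.2,9.5,4,0,0]' 50
```

```text
time: 4.32
tool_pos: [575.3, 104.9, 230.5]
tcp_rot: [-178.8, 0.5, 173.4]
ft_force: [4.7, -5.4, -6.1]
finger_gap: 12.0
```

```bash
python3 -m pendant '[1.2,10,2.5,0,0, 1.2,10,2,0,0, 1.2,10,1.5,0,0, 1.2,10.3,1,0,0, 1.3,10.3,0,0,0, 1.3,10.3,-0.5,0,0, 1.3,10.3,-1,0,0]' 50; python3 - <<'E'
from h import *
s=viewer.snapshot("scene");crop(s,250,100,450,280,4,"s2.png")
E
```

```text
time: 4.9
tool_pos: [585.0, 182.9, 241.0]
tcp_rot: [-178.7, 0.6, 173.4]
ft_force: [0.9, -3.1, -8.5]
finger_gap: 11.8
```

View pics/s2.png

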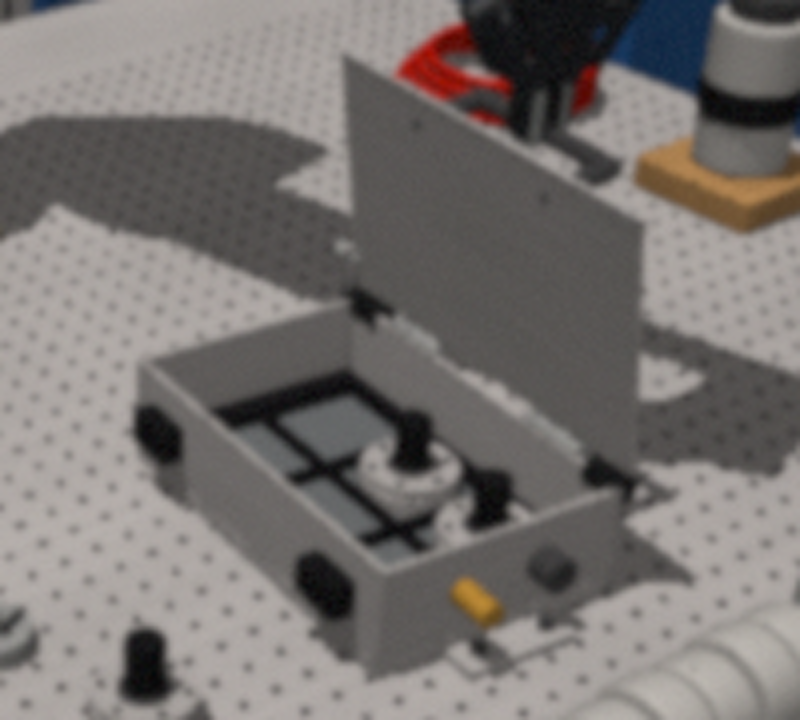

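The flap is up at about 1.41 rad. Two old pucks are visible in the hinge-side bays, at crop (410,460) and (490,515). I'll push on past 1.5 rad.

```bash
python3 -m pendant '[1.2,10,-2,0,0, 1.2,10,-2.5,0,0, 1.2,10,-3,0,0, 1.2,9.7,-3.7,0,0, 1.1,6,-3,0,0]' 50;python3 -m pendant '[0,0,0,0,38,0,0,0,0,38,0,0,0,0,38,0,0,0,0,38,0,0,0,0,38]'
```

```text
time: 5.37
tool_pos: [591.6, 236.9, 226.4]
tcp_rot: [-178.9, 0.7, 173.5]
ft_force: [-1.2, -1.3, -3.4]
finger_gap: 11.8
time: 5.78
tool_pos: [591.2, 240.0, 226.5]
tcp_rot: [-179.1, 0.7, 173.7]
ft_force: [0.1, -0.4, 0.2]
finger_gap: 38.1
```

```bash
python3 -m pendant '[0,1,10,0,38, 0,1,15,0,38, 0,0,20,0,38, 0,0,30,0,38,0,0,30,0,38,0,-20,10,0,38,-5,-38,0,0,38,-5,-38,0,0,38,-5,-38,0,0,38,-5,-38,0,0,38,0,0,0,0,38]'; python3 - <<'E'
from h import *
s=viewer.snapshot("top");cv2.imwrite("pics/t2.png",s["frame"]);crop(s,100,110,260,290,4,"t2c.png")
E
```

```text
time: 6.7
tool_pos: [568.4, 62.8, 358.9]
tcp_rot: [-179.2, 1.2, 173.8]
ft_force: [0.1, -0.2, -0.3]
finger_gap: 38.0
```

View pics/t2.png

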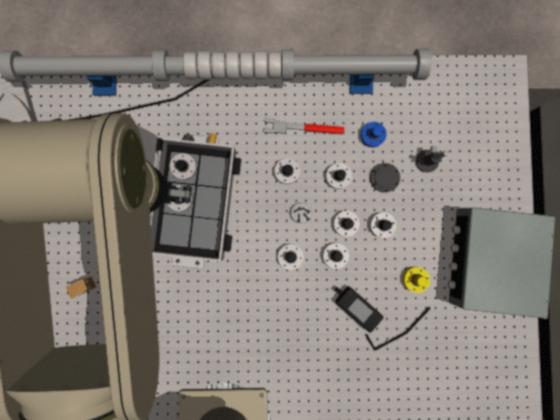

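```bash
python3 - <<'E'
from h import *
s=viewer.snapshot("wrist");cv2.imwrite("pics/w2.png",s["frame"])
E
python3 -m pendant '[0,-38,-5,0,50,0,-38,-5,0,50,0,-38,-5,0,50,0,-38,-5,0,50,0,-38,-5,0,50,0,-38,-5,0,50,0,0,0,0,50]'
python3 - <<'E'
from h import *
s=viewer.snapshot("top");cv2.imwrite("pics/t3.png",s["frame"]);crop(s,130,120,250,270,5,"t3c.png")
E
```

```text
time: 7.38
tool_pos: [570.1, -159.6, 332.1]
tcp_rot: [-179.6, 1.6, 174.7]
ft_force: [-0.4, 0.5, -0.4]
finger_gap: 49.9
```

View pics/w2.png

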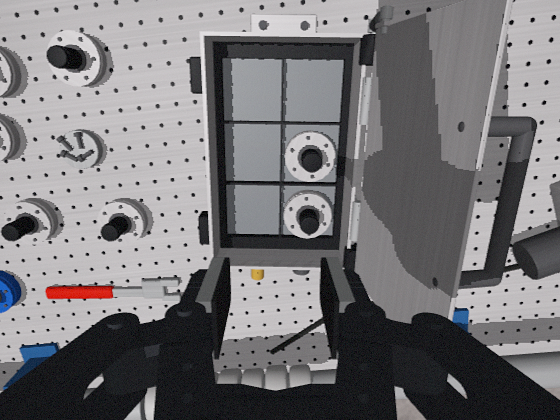

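View pics/t3c.png

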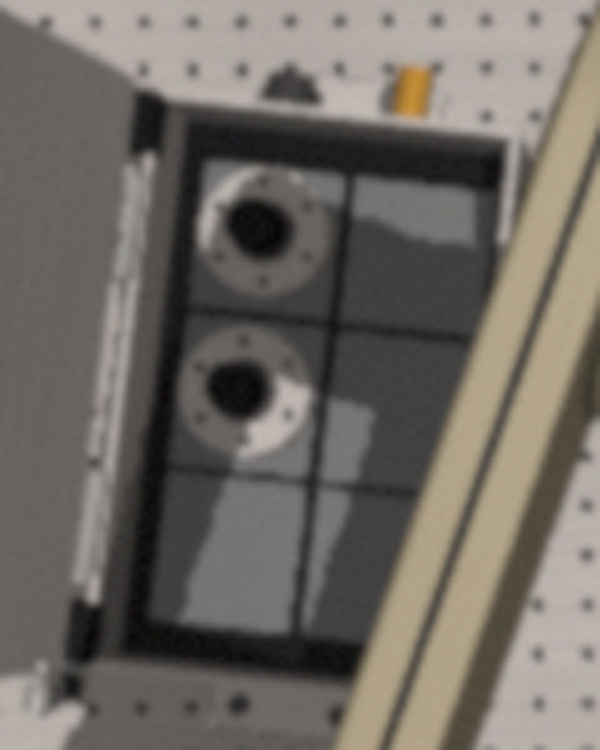

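View pics/t3.png

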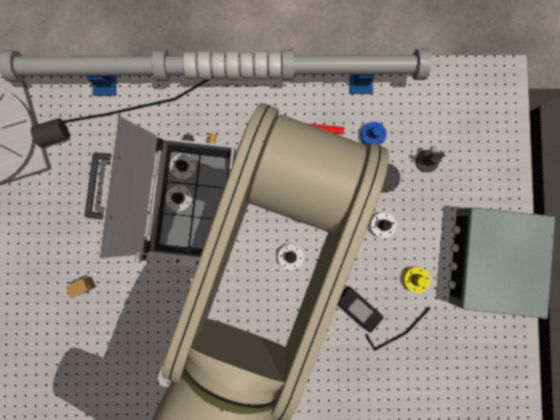

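The flap stays up. Two bays are filled, in the hinge-side row at the far and middle positions (bay4 and bay5). Bays 1, 2, 3 and 6 are empty. I'll refine the magazine pose from the rib crossings, at crop pixels (341,325) and (314,482).

```bash
python3 - <<'E'
from h import *
s=viewer.snapshot("top")
f=lambda u,v,z:ray(s,130+u/5,120+v/5,z)[:2]
a,b=f(341,325,24),f(314,482,24); print(a,b,"mid",(a+b)/2,np.linalg.norm(a-b),np.degrees(np.arctan2(*(a-b)[::-1])))
k4,k5=f(257,228,70),f(238,390,70); print("knobs",k4,k5)
o=(a+b)/2
for yaw in (83,):
    c,sn=np.cos(np.radians(yaw)),np.sin(np.radians(yaw));R=np.array([[c,-sn],[sn,c]])
    for i,p in enumerate([(-38,-80),(-38,0),(-38,80),(38,-80),(38,0),(38,80)]): print("bay",i+1,(o+R@np.array(p)).round(1))
# wrist rib crossings need snapshot w2 view: use depth-free estimate of spares from disc centroid at z=22
for u,v in [(287.2,170.3),(338.5,175.2),(346.1,222.9),(382.7,224.3),(335.6,254.9),(290.5,256)]: print(ray(s,u,v,22).round(1))
print(sensors.sense()["tool_pos"],sensors.sense()["tcp_rot"])
E
```

```text
[613.82670842  56.10194111] [535.62599439  69.55657215] mid [574.72635141  62.82925663] 79.34972444993836 -9.762304750964544
knobs [656.39400207  88.75495365] [578.71429821  97.70166163]
bay 1 [649.5  15.4]
bay 2 [570.1  25.1]
bay 3 [490.7  34.9]
bay 4 [658.8  90.8]
bay 5 [579.4 100.5]
bay 6 [500.  110.3]
[ 649.1 -166.6   22. ]
[ 635.6 -295.6   22. ]
[ 515.5 -312.5   22. ]
[ 511.1 -404.3   22. ]
[ 436.2 -284.7   22. ]
[ 434.7 -172.3   22. ]
[ 570.80779599 -155.04300649  333.2585042 ] [-179.71937875    1.65026791  174.84274039]
```

```bash
python3 -m pendant '[26,-4,-40,0,60,26,-4,-40,0,60,26,-3,-40,0,60,0,0,-40,0,60,0,0,-20,0,60,0,0,0,0,60,0,0,0,0,60]'; python3 - <<'E'
from h import *
s=viewer.snapshot("wrist");cv2.imwrite("pics/w3.png",s["frame"])
print(sensors.sense()["tool_pos"],sensors.sense()["tcp_rot"])
W=cloud(s);p=(abs(W[...,2]-58)<4)&(abs(W[...,0]-649)<40)&(abs(W[...,1]+166)<40);q=W[p];print(p.sum(),((q.min(0)+q.max(0))/2).round(1),(q.max(0)-q.min(0)).round(1))
s=viewer.snapshot("top");crop(s,130,120,250,270,5,"t4c.png")
E
```

```text
time: 8.07
tool_pos: [650.8, -150.2, 164.2]
tcp_rot: [-179.8, 2.4, 175.6]
ft_force: [-0.0, 0.4, 0.6]
finger_gap: 60.2
[ 650.82429866 -150.09368474  164.48040831] [-179.8237131     2.41451908  175.55533588]
847 [ 649.8 -165.5   56.9] [23.3 23.1  5.3]
```

View pics/w3.png

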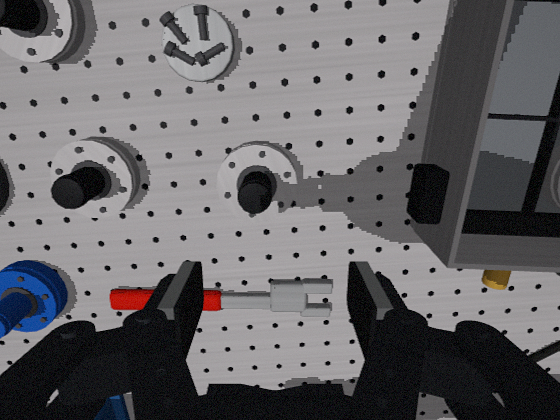

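The knob is at (255,190) in the wrist view, and depth puts it at (649.8,-165.5,57), matching the top view. Aligning and then descending.

```bash
python3 -m pendant '[-0.5,-8,0,0,60,-0.5,-7,-10,0,60,0,0,-25,0,60,0,0,-25,0,60,0,0,-20,0,60,0,0,0,0,60]'
```

```text
time: 8.67
tool_pos: [658.6, -172.3, 100.1]
tcp_rot: [-179.3, 4.1, 175.5]
ft_force: [-1.1, 0.7, -0.8]
finger_gap: 60.1
```

```bash
for i in 1; do python3 -m pendant '[0,0,0,0,60,0,0,0,0,60,0,0,0,0,60]'; python3 -m pendant '[-4,0,0,0,60]'; python3 -m pendant '[-4,0,0,0,60]';python3 -m pendant '[0,3,0,0,60]';python3 -m pendant '[0,3,0,0,60]';python3 -m pendant '[0,0,-5,0,60]';python3 -m pendant '[0,0,-5,0,60]';python3 -m pendant '[0,0,-5,0,60]';done
```

```text
time: 8.92
tool_pos: [660.0, -174.9, 104.2]
tcp_rot: [-179.2, 4.3, 175.4]
ft_force: [0.6, -0.9, -0.3]
finger_gap: 60.2
time: 9.0
tool_pos: [657.2, -175.4, 106.2]
tcp_rot: [-179.2, 4.5, 175.4]
ft_force: [0.1, -0.9, -0.4]
finger_gap: 60.0
time: 9.08
tool_pos: [653.8, -175.8, 107.8]
tcp_rot: [-179.2, 4.6, 175.4]
ft_force: [0.1, 0.3, -1.0]
finger_gap: 59.8
time: 9.17
tool_pos: [653.7, -173.4, 109.0]
tcp_rot: [-179.1, 4.7, 175.4]
ft_force: [0.4, -0.4, -1.4]
finger_gap: 60.3
time: 9.25
tool_pos: [653.9, -170.4, 110.0]
tcp_rot: [-179.1, 4.8, 175.4]
ft_force: [0.5, 0.7, 0.6]
finger_gap: 60.2
time: 9.33
tool_pos: [654.9, -170.1, 106.8]
tcp_rot: [-179.1, 4.9, 175.4]
ft_force: [0.1, -0.6, -0.1]
finger_gap: 60.0
time: 9.42
tool_pos: [655.2, -169.8, 102.0]
tcp_rot: [-179.1, 5.0, 175.4]
ft_force: [0.0, -0.1, -0.6]
finger_gap: 60.2
time: 9.5
tool_pos: [655.4, -169.6, 96.8]
tcp_rot: [-179.1, 5.0, 175.5]
ft_force: [0.3, 0.5, -0.7]
finger_gap: 60.0
```

```bash
python3 - <<'E'
from h import *
print(sensors.sense()["joint_pos"].round(2))
E
python3 -m pendant '[0,0,0,-0.12,60,0,0,0,-0.12,60]'; python3 - <<'E'
from h import *
print(sensors.sense()["joint_pos"].round(2))
E
```

```text
[ -19.04   19.79   85.49    0.38   69.63 -104.58]
time: 9.67
tool_pos: [654.0, -169.4, 93.6]
tcp_rot: [-179.1, 4.8, 161.5]
ft_force: [-0.3, 0.6, 0.4]
finger_gap: 59.8
[-18.37  20.09  85.45  -0.99  69.64 -89.57]
```

```bash
python3 -m pendant '[0,0,0,-0.125,60,0,0,0,-0.125,60,0,0,0,-0.125,60,0,0,0,-0.125,60,0,0,0,-0.125,60,0,0,0,-0.125,60,0,0,0,-0.125,60,0,0,0,-0.125,60,0,0,0,-0.125,60,0,0,0,-0.125,60,0,0,0,-0.125,60,0,0,0,-0.125,60]';python3 -m pendant '[0,0,0,-0.125,60,0,0,0,-0.125,60,0,0,0,-0.125,60,0,0,0,-0.125,60,0,0,0,-0.125,60,0,0,0,-0.125,60,0,0,0,-0.125,60,0,0,0,-0.125,60,0,0,0,-0.125,60,0,0,0,-0.125,60,0,0,0,-0.125,60,0,0,0,-0.125,60]'
```

```text
time: 10.67
tool_pos: [648.9, -166.3, 79.5]
tcp_rot: [-178.5, 4.4, 75.6]
ft_force: [-0.2, -0.5, 0.3]
finger_gap: 59.8
time: 11.67
tool_pos: [644.7, -163.4, 65.1]
tcp_rot: [-178.0, 5.0, -10.3]
ft_force: [-0.2, -0.6, -0.9]
finger_gap: 59.7
```

```bash
python3 -m pendant '[0,0,0,0,60]';python3 -m pendant '[0,0,0,0,60,0,0,0,0,60,0,0,0,0,60,0,0,0,0,60]'; python3 - <<'E'
from h import *
print(sensors.sense()["joint_pos"].round(2))
E
```

```text
time: 11.75
tool_pos: [644.2, -163.6, 64.0]
tcp_rot: [-178.0, 5.0, -10.7]
ft_force: [-0.2, 0.1, 0.4]
finger_gap: 60.3
time: 12.08
tool_pos: [643.3, -163.1, 61.7]
tcp_rot: [-177.9, 5.2, -9.9]
ft_force: [-0.5, -0.5, 0.4]
finger_gap: 59.8
[-19.32  29.52  76.79   1.23  79.16  80.43]
```

```bash
python3 -m pendant '[5,-2,0,0.04,60]';python3 -m pendant '[0,0,-14,0,60,0,0,-14,0,60]';python3 -m pendant '[0,0,-5,0,60]'
```

```text
time: 12.17
tool_pos: [647.7, -164.8, 61.5]
tcp_rot: [-177.9, 5.2, -7.6]
ft_force: [-0.5, -0.3, -0.9]
finger_gap: 60.0
time: 12.33
tool_pos: [651.0, -165.6, 36.0]
tcp_rot: [-178.0, 4.8, -7.3]
ft_force: [0.1, -0.4, -0.6]
finger_gap: 60.2
time: 12.42
tool_pos: [649.8, -165.1, 27.9]
tcp_rot: [-178.0, 5.0, -7.3]
ft_force: [-0.1, -1.4, -1.3]
finger_gap: 60.0
```

```bash
python3 -m pendant '[0,0,0,0,0, 0,0,0,0,0,0,0,0,0,0,0,0,0,0,0,0,0,0,0,0]' 40;python3 -m pendant '[0,0,25,0,0,0,0,35,0,0,0,0,0,0,0]'
```

```text
time: 12.83
tool_pos: [647.0, -164.6, 23.9]
tcp_rot: [-177.9, 5.3, -7.4]
ft_force: [1.1, -0.8, -1.2]
finger_gap: 22.6
time: 13.08
tool_pos: [644.1, -163.5, 82.5]
tcp_rot: [-177.8, 5.7, -7.4]
ft_force: [1.9, -0.9, 0.6]
finger_gap: 23.0
```

```bash
python3 -m pendant '[2,5,40,0,0,2,25,40,0,0,2,35,20,0,0,0,35,0,0,0,0,35,0,0,0,0,25,0,0,0,0,0,0,0,0]'; python3 - <<'E'
from h import *
s=viewer.snapshot("wrist");cv2.imwrite("pics/w4.png",s["frame"]);np.savez("w4.npz",**{k:np.array(v) for k,v in s.items()})
q=sensors.sense();print(q["tool_pos"],q["tcp_rot"],q["joint_pos"].round(1))
E
```

```text
time: 13.67
tool_pos: [648.1, 0.5, 182.3]
tcp_rot: [-177.7, 5.4, -7.8]
ft_force: [0.4, -0.3, -2.2]
finger_gap: 23.1
[648.1740063   -1.41181795 182.27776896] [-177.74452708    5.43988151   -7.83772357] [-6.  21.4 74.4  2.4 89.6 91.8]
```

View pics/w4.png

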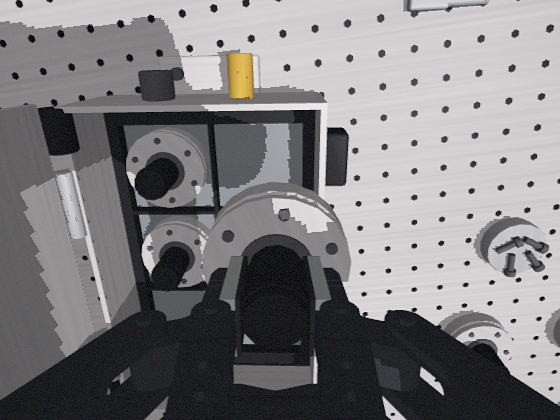

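```bash
python3 - <<'E'
from h import *
def an(s,n):
    W=cloud(s);q=W[(abs(W[...,2]-78)<3)&(W[...,0]>400)&(W[...,0]<760)&(W[...,1]>-70)&(W[...,1]<175)]
    # -x wall: low y edge
    for lab,sel in (("-x wall",(q[:,1]<60-(q[:,0]-575)*.12-60)&(q[:,0]>500)&(q[:,0]<690)),):
        p=q[sel]; 
        c=np.polyfit(p[:,0],p[:,1],1); print(n,lab,len(p),"slope deg",np.degrees(np.arctan(c[0])),"y at x=565:",np.polyval(c,565),"resid",np.std(p[:,1]-np.polyval(c,p[:,0])),"z",np.median(p[:,2]), p[:,0].min(),p[:,0].max())
    p=q[(q[:,0]>690)&(q[:,1]>0)&(q[:,1]<100)]
    if len(p)>5:
        c=np.polyfit(p[:,1],p[:,0],1);print(n,"-y wall",len(p),"deg",np.degrees(np.arctan(c[0])),"x at y=55:",np.polyval(c,55))
    p=q[(q[:,0]<470)&(q[:,1]>0)&(q[:,1]<130)]
    if len(p)>5:
        c=np.polyfit(p[:,1],p[:,0],1);print(n,"+y wall",len(p),"deg",np.degrees(np.arctan(c[0])),"x at y=75:",np.polyval(c,75))
d=np.load("w4.npz");an({k:(float(v) if v.ndim==0 else v) for k,v in d.items()},"wrist")
an(viewer.snapshot("top"),"top");an(viewer.snapshot("scene"),"scene")
E
```

```text
wrist -x wall 456 slope deg -6.961354220432502 y at x=565: -17.015846057596278 resid 1.2129446915038629 z 77.72240831320138 639.1760420244512 689.7463900716436
wrist -y wall 1083 deg 7.02608555195616 x at y=55: 712.587423415006Traceback (most recent call last):
  File "<stdin>", line 15, in <module>
  File "<stdin>", line 7, in an
    raise TypeError("expected non-empty vector for x")
TypeError: expected non-empty vector for x
```

```bash
python3 - <<'E'
from h import *
d=np.load("w4.npz");s={k:(float(v) if v.ndim==0 else v) for k,v in d.items()}
W=cloud(s);x,y,z=W[...,0],W[...,1],W[...,2]
print("cross",ray(s,215,209,24))
for lab,zz,c in (("knob4",70,(658,92)),("disc4",34,(658,92)),("knob5",70,(579,100)),("disc5",34,(579,100))):
    q=W[(abs(z-zz)<4)&(np.hypot(x-c[0],y-c[1])<45)&(y>60)]; print(lab,len(q),((q.min(0)+q.max(0))/2).round(1),(q.max(0)-q.min(0)).round(0))
q=W[(abs(z-12)<3)&(y>-10)&(y<65)&(x>615)&(x<700)];print("floor1",len(q),np.percentile(q,[1,99],0).round(1).tolist())
# held puck: disc top near TCP
q=W[(abs(z-(182-4))<8)&(np.hypot(x-648,y+1)<45)];print("held",len(q),((q.min(0)+q.max(0))/2).round(1),(q.max(0)-q.min(0)).round(0))
E
```

```text
cross [620.06731908  63.34369755  24.        ]
knob4 826 [662.4  94.   68.7] [24. 24.  5.]
disc4 3397 [653.4  94.9  34. ] [81. 64.  8.]
knob5 618 [583.3 103.8  69.1] [25. 24.  6.]
disc5 2264 [582.7 105.6  34. ] [64. 61.  8.]
floor1 5324 [[624.3, -9.3, 10.7], [688.5, 63.9, 14.1]]
held 8482 [ 6.608e+02 -2.000e-01  1.780e+02] [47. 64. 16.]
```

```bash
python3 -m pendant '[2,12,0,0,0,0,9,0,0,0]';python3 -m pendant '[0,0,-20,0,0,0,0,-20,0,0,0,0,-15,0,0]';python3 -m pendant '[0,0,0,0,0]'
```

```text
time: 13.93
tool_pos: [649.9, 15.2, 181.2]
tcp_rot: [-177.9, 5.5, -8.1]
ft_force: [-1.1, 1.1, -2.2]
finger_gap: 22.9
time: 14.18
tool_pos: [653.1, 15.6, 129.1]
tcp_rot: [-177.8, 5.0, -8.2]
ft_force: [-0.3, -0.6, -2.9]
finger_gap: 23.1
time: 14.27
tool_pos: [650.8, 15.4, 124.7]
tcp_rot: [-177.9, 5.4, -8.3]
ft_force: [-1.3, -0.4, -3.5]
finger_gap: 23.2
```

```bash
python3 -m pendant '[0,4.5,0,0.02,0]';python3 -m pendant '[0,0,-20,0,0,0,0,-15,0,0]'; python3 -m pendant '[0,0,0,0,0]';python3 - <<'E'
from h import *
s=viewer.snapshot("top");crop(s,130,120,250,270,4,"t5.png")
s=viewer.snapshot("scene");crop(s,270,150,410,280,5,"s5.png")
E
```

```text
time: 14.35
tool_pos: [650.4, 18.8, 124.1]
tcp_rot: [-177.9, 5.5, -7.2]
ft_force: [-1.0, 0.9, -1.8]
finger_gap: 22.8
time: 14.52
tool_pos: [653.2, 19.1, 93.2]
tcp_rot: [-177.8, 5.1, -7.1]
ft_force: [-0.4, 0.4, -3.5]
finger_gap: 22.9
time: 14.6
tool_pos: [651.8, 19.3, 90.6]
tcp_rot: [-177.8, 5.3, -7.1]
ft_force: [-0.6, -0.1, -3.1]
finger_gap: 23.0
```

View pics/s5.png

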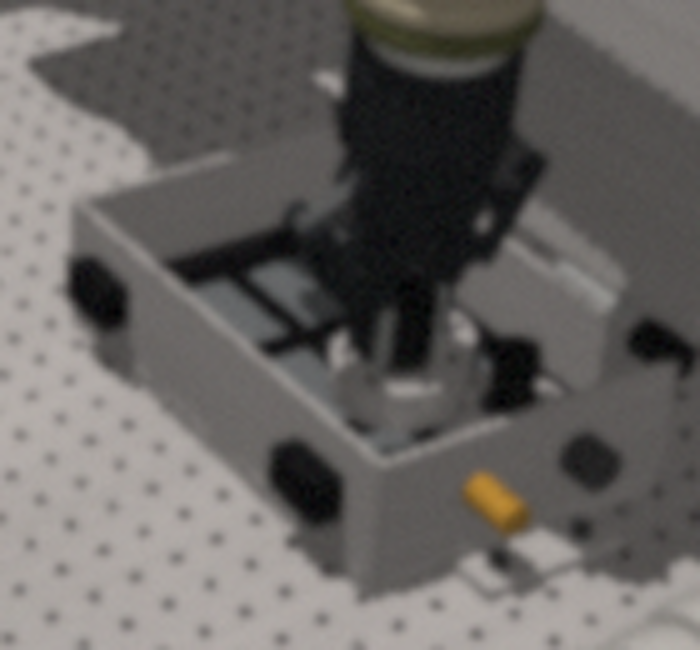

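The puck hangs inside bay1's corner of the box, at crop (410,370), clear of the walls. Lowering it now.

```bash
python3 -m pendant '[-1,0,-20,0,0,-1,0,-12,0,0]';python3 -m pendant '[0,0,-10,0,0,0,0,0,0,0]'; python3 -m pendant '[0,0,-6,0,0]';
```

```text
time: 14.87
tool_pos: [655.0, 18.9, 66.9]
tcp_rot: [-177.8, 4.6, -7.1]
ft_force: [-0.6, -0.2, -3.4]
finger_gap: 22.9
time: 15.03
tool_pos: [654.7, 18.9, 55.8]
tcp_rot: [-177.8, 4.7, -7.1]
ft_force: [-0.8, 0.6, -3.4]
finger_gap: 23.1
time: 15.12
tool_pos: [656.0, 18.8, 51.6]
tcp_rot: [-177.8, 4.5, -7.1]
ft_force: [0.5, -0.4, -1.0]
finger_gap: 22.9
```

```bash
python3 -m pendant '[-5,0,0,0,0]';python3 -m pendant '[-1,0,-6,0,0]'; python3 -m pendant '[-1,0,-6,0,0]';
```

```text
time: 15.2
tool_pos: [650.6, 18.8, 50.5]
tcp_rot: [-177.8, 4.6, -7.1]
ft_force: [-0.3, 0.5, -3.1]
finger_gap: 22.9
time: 15.28
tool_pos: [650.4, 18.7, 46.1]
tcp_rot: [-177.8, 4.4, -7.1]
ft_force: [0.0, 0.3, -1.7]
finger_gap: 23.2
time: 15.37
tool_pos: [649.5, 18.7, 40.2]
tcp_rot: [-177.8, 4.4, -7.1]
ft_force: [0.1, 0.4, -2.7]
finger_gap: 23.3
```

```bash
python3 -m pendant '[0,0,-4,0,0]';python3 -m pendant '[0,0,-3,0,0]'; python3 -m pendant '[0,0,-2,0,0]'
```

```text
time: 15.45
tool_pos: [649.3, 18.7, 35.9]
tcp_rot: [-177.8, 4.4, -7.1]
ft_force: [0.8, -1.2, 1.8]
finger_gap: 22.8
time: 15.53
tool_pos: [650.2, 19.0, 35.2]
tcp_rot: [-177.8, 4.3, -7.1]
ft_force: [-13.7, 3.6, 35.9]
finger_gap: 22.8
time: 15.62
tool_pos: [650.7, 18.9, 35.5]
tcp_rot: [-177.8, 4.3, -7.1]
ft_force: [-7.0, -1.2, 10.8]
finger_gap: 22.9
```

```bash
python3 -m pendant '[0,0,0,0,46,0,0,0,0,46,0,0,0,0,46]';python3 -m pendant '[0,0,20,0,46,0,0,35,0,46,0,0,40,0,46,0,0,35,0,46,0,-10,0,0,46]'; python3 - <<'E'
from h import *
s=viewer.snapshot("wrist");cv2.imwrite("pics/w5.png",s["frame"])
W=cloud(s);x,y,z=W[...,0],W[...,1],W[...,2]
q=W[(abs(z-70)<5)&(np.hypot(x-652,y-20)<22)]; print(len(q),((q.min(0)+q.max(0))/2).round(1),(q.max(0)-q.min(0)).round(0))
E
```

```text
time: 15.87
tool_pos: [652.2, 18.9, 37.5]
tcp_rot: [-177.8, 4.0, -7.0]
ft_force: [-0.5, 0.2, -0.4]
finger_gap: 45.8
time: 16.28
tool_pos: [647.5, 10.6, 166.8]
tcp_rot: [-177.7, 4.6, -7.0]
ft_force: [1.2, -0.6, 1.6]
finger_gap: 45.7
960 [654.8  18.9  68.5] [24. 24.  7.]
```

View pics/w5.png

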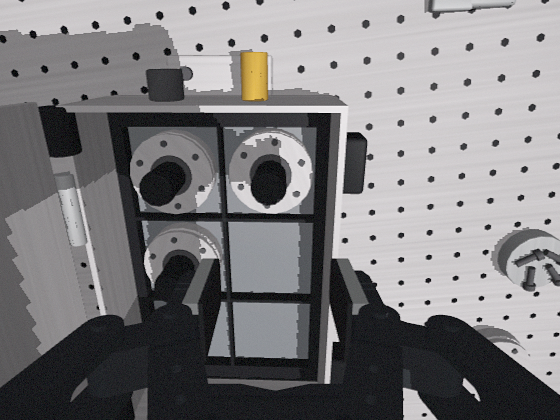

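Bay1 is filled, disc seated at (270,172) and knob measured at (655,19,69). Next is the spare near (435,-172).

```bash
python3 -m pendant '[-26,-22,0,0,60,-30,-26,0,0,60,-30,-26,0,0,60,-30,-26,0,0,60,-30,-26,0,0,60,-30,-26,0,0,60,-30,-26,0,0,60,0,0,0,0,60]'; python3 - <<'E'
from h import *
s=viewer.snapshot("wrist");cv2.imwrite("pics/w6.png",s["frame"])
q=sensors.sense();print(q["tool_pos"],q["tcp_rot"])
W=cloud(s);x,y,z=W[...,0],W[...,1],W[...,2]
q=W[(abs(z-58)<4)&(np.hypot(x-435,y+172)<40)]
if len(q): print(len(q),((q.min(0)+q.max(0))/2).round(1),(q.max(0)-q.min(0)).round(0))
E
```

```text
time: 17.0
tool_pos: [429.2, -173.0, 152.6]
tcp_rot: [-177.7, 5.2, -6.8]
ft_force: [-1.2, 1.0, -0.9]
finger_gap: 60.1
[ 430.96156383 -171.43981223  152.59578304] [-177.64117382    5.15795575   -6.8387046 ]
947 [ 434.7 -170.9   57. ] [23. 24.  6.]
```

View pics/w6.png

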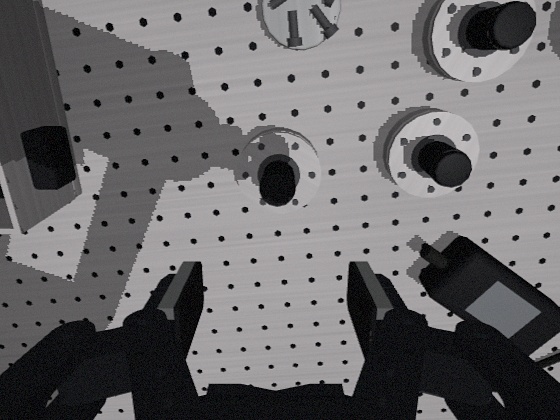

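```bash
python3 -m pendant '[0,0.5,-30,0,60,-0.5,0,-30,0,60,-0.5,0,-25,0,60,0,0,-10,0,60,0,0,0,0,60]';python3 -m pendant '[0,0,0,0,60]'
```

```text
time: 17.47
tool_pos: [432.0, -169.9, 53.9]
tcp_rot: [-177.6, 4.9, -7.0]
ft_force: [-1.1, 0.5, 0.1]
finger_gap: 59.9
time: 17.55
tool_pos: [431.8, -169.0, 53.3]
tcp_rot: [-177.6, 5.0, -7.0]
ft_force: [0.0, -0.1, 0.2]
finger_gap: 59.7
```

```bash
python3 -m pendant '[0,-1,-17,0,60,0,0,-9,0,60]';python3 -m pendant '[0,0,0,0,0, 0,0,0,0,0,0,0,0,0,0,0,0,0,0,0,0,0,0,0,0]' 40
```

```text
time: 17.72
tool_pos: [435.2, -170.6, 30.3]
tcp_rot: [-177.7, 4.7, -6.9]
ft_force: [0.1, 0.1, -0.7]
finger_gap: 60.1
time: 18.13
tool_pos: [437.7, -170.9, 33.5]
tcp_rot: [-177.7, 4.5, -6.9]
ft_force: [-0.5, 0.0, -2.3]
finger_gap: 22.6
```

```bash
python3 -m pendant '[0,0,20,0,0,0,0,38,0,0,0,5,38,0,0,5,25,30,0,0,9,35,5,0,0,9,35,0,0,0,9,35,0,0,0,9,35,0,0,0,9,30,0,0,0,9,10,0,0,0,0,0,0,0,0]';python3 - <<'E'
from h import *
s=viewer.snapshot("wrist");cv2.imwrite("pics/w7.png",s["frame"])
q=sensors.sense();print(q["tool_pos"],q["tcp_rot"])
E
```

```text
time: 19.05
tool_pos: [495.9, 49.3, 175.8]
tcp_rot: [-177.5, 4.1, -7.2]
ft_force: [0.7, -0.3, -2.2]
finger_gap: 22.8
[495.23975623  48.54631746 175.67228706] [-177.54287177    4.1600998    -7.2266952 ]
```

View pics/w7.png

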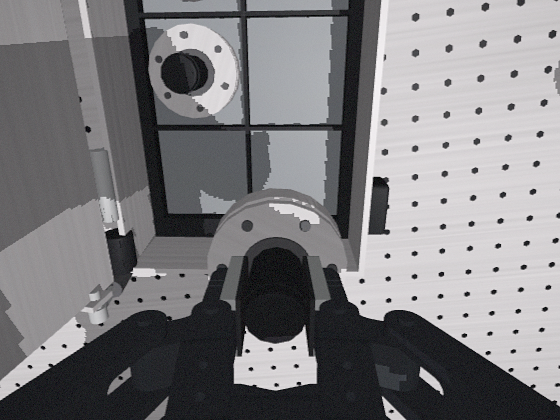

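```bash
python3 - <<'E'
from h import *
s=viewer.snapshot("wrist")
print("cross+40",ray(s,248,128,24),"cross-40",ray(s,246,13,24))
# bay3 floor corners: (253,131) (342,131) (336,235)
for u,v in [(254,133),(341,131)]: print(ray(s,u,v,24 if 0 else 18))
E
python3 -m pendant '[2,-9.5,-10,0,0,0,0,-20,0,0,0,0,-20,0,0,0,0,0,0,0]'
```

```text
cross+40 [536.59025512  70.72971777  24.        ] cross-40 [615.47085978  59.77752662  24.        ]
[531.22910042  67.38913777  18.        ]
[524.4350589   -1.03443884  18.        ]
time: 19.48
tool_pos: [496.5, 31.5, 123.3]
tcp_rot: [-177.7, 4.1, -7.5]
ft_force: [-1.4, -0.3, -4.8]
finger_gap: 22.9
```

```bash
python3 -m pendant '[0,7,0,0.01,0]';python3 -m pendant '[-1,0,-20,0,0,-1,0,-15,0,0]';python3 -m pendant '[0,0,0,0,0]'
```

```text
time: 19.57
tool_pos: [495.7, 36.2, 122.5]
tcp_rot: [-177.8, 4.2, -7.1]
ft_force: [0.7, -0.3, -2.4]
finger_gap: 22.9
time: 19.73
tool_pos: [495.9, 35.0, 90.6]
tcp_rot: [-177.7, 3.9, -7.1]
ft_force: [-0.6, -1.4, -3.4]
finger_gap: 22.8
time: 19.82
tool_pos: [494.3, 34.6, 88.7]
tcp_rot: [-177.8, 4.1, -7.2]
ft_force: [-1.1, -0.6, -2.3]
finger_gap: 22.6
```

```bash
python3 -m pendant '[1,4,-15,0,0,0,0,-9,0,0]';python3 -m pendant '[0,0,0,0,0]'
```

```text
time: 19.98
tool_pos: [497.3, 37.7, 67.7]
tcp_rot: [-177.7, 3.8, -7.2]
ft_force: [0.1, -0.1, -3.8]
finger_gap: 23.1
time: 20.07
tool_pos: [496.8, 37.4, 67.3]
tcp_rot: [-177.8, 3.9, -7.2]
ft_force: [0.1, -0.7, -2.5]
finger_gap: 22.8
```

```bash
python3 -m pendant '[-0.5,1,-8,0,0]';python3 -m pendant '[-1,0.5,-7,0,0]';python3 -m pendant '[-1,0,-5,0,0]';python3 -m pendant '[0,0,-3,0,0]'
```

```text
time: 20.15
tool_pos: [498.0, 38.0, 61.3]
tcp_rot: [-177.7, 3.7, -7.2]
ft_force: [1.0, 0.2, -2.4]
finger_gap: 22.6
time: 20.23
tool_pos: [497.5, 38.4, 54.7]
tcp_rot: [-177.7, 3.6, -7.2]
ft_force: [0.1, 0.5, -2.6]
finger_gap: 22.5
time: 20.32
tool_pos: [496.9, 38.4, 49.8]
tcp_rot: [-177.7, 3.6, -7.2]
ft_force: [0.3, 0.1, -3.1]
finger_gap: 22.8
time: 20.4
tool_pos: [496.6, 38.3, 46.3]
tcp_rot: [-177.7, 3.6, -7.2]
ft_force: [-0.4, -1.0, -2.5]
finger_gap: 22.9
```

```bash
python3 -m pendant '[0,0,-2,0,0]';python3 -m pendant '[0,0,-2,0,0]'
```

```text
time: 20.48
tool_pos: [496.8, 38.4, 44.3]
tcp_rot: [-177.7, 3.6, -7.2]
ft_force: [2.9, 1.3, 10.7]
finger_gap: 22.8
time: 20.57
tool_pos: [497.6, 38.7, 43.8]
tcp_rot: [-177.7, 3.5, -7.2]
ft_force: [-13.2, 2.9, 32.2]
finger_gap: 22.5
```

```bash
python3 -m pendant '[0,0,0,0,46,0,0,0,0,46,0,0,0,0,46]';python3 -m pendant '[0,0,20,0,46,0,0,35,0,46,0,0,40,0,46,0,0,30,0,46,0,-10,0,0,46]'; python3 - <<'E'
from h import *
s=viewer.snapshot("wrist");cv2.imwrite("pics/w8.png",s["frame"])
W=cloud(s);x,y,z=W[...,0],W[...,1],W[...,2]
q=W[(abs(z-70)<5)&(np.hypot(x-495,y-39)<22)]; print(len(q),((q.min(0)+q.max(0))/2).round(1),(q.max(0)-q.min(0)).round(0))
E
```

```text
time: 20.82
tool_pos: [499.2, 38.8, 45.7]
tcp_rot: [-177.7, 3.3, -7.2]
ft_force: [-0.5, 0.0, -0.4]
finger_gap: 45.9
time: 21.23
tool_pos: [495.5, 29.7, 173.2]
tcp_rot: [-177.7, 3.7, -7.1]
ft_force: [1.0, 0.3, 0.5]
finger_gap: 45.9
901 [495.7  38.8  68.4] [24. 24.  7.]
```

View pics/w8.png

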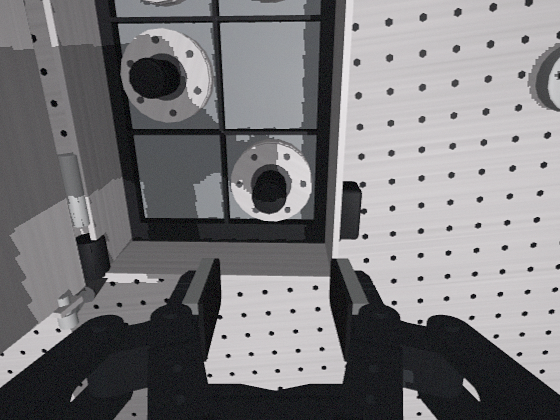

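Bay3 is seated, disc at (271,182). Next is the spare near (436,-285).

```bash
python3 -m pendant '[-7,-30,0,0,60,-7,-36,0,0,60,-7,-36,0,0,60,-7,-36,0,0,60,-7,-36,0,0,60,-7,-36,0,0,60,-7,-36,0,0,60,-7,-36,0,0,60,-7,-30,0,0,60,0,0,0,0,60]'; python3 - <<'E'
from h import *
s=viewer.snapshot("wrist");cv2.imwrite("pics/w9.png",s["frame"])
q=sensors.sense();print(q["tool_pos"],q["tcp_rot"])
W=cloud(s);x,y,z=W[...,0],W[...,1],W[...,2]
for c in ((436,-285),(515,-313)):
    q=W[(abs(z-58)<4)&(np.hypot(x-c[0],y-c[1])<45)]
    if len(q): print(len(q),((q.min(0)+q.max(0))/2).round(1),(q.max(0)-q.min(0)).round(0))
E
```

```text
time: 22.12
tool_pos: [423.2, -295.4, 160.6]
tcp_rot: [-177.6, 4.1, -6.9]
ft_force: [0.2, 1.1, -0.3]
finger_gap: 60.2
[ 423.45857076 -293.21433623  160.09707859] [-177.44088665    4.17812681   -6.90676592]
905 [ 435.9 -284.3   57. ] [24. 23.  6.]
1297 [ 515.6 -312.    57.1] [23. 24.  6.]
```

View pics/w9.png

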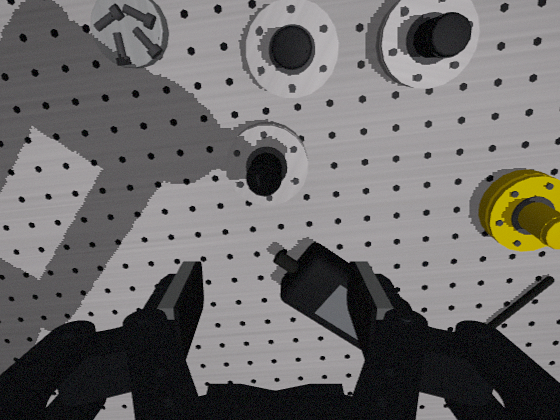

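```bash
python3 -m pendant '[5,5,0,0,60,4,3,-25,0,60,0,0,-30,0,60,-0.5,0,-25,0,60,-0.5,0,-10,0,60,0,0,0,0,60]';python3 -m pendant '[0,0,0,0,60]'
```

```text
time: 22.67
tool_pos: [433.6, -278.4, 64.5]
tcp_rot: [-177.3, 4.2, -6.8]
ft_force: [-0.4, 0.1, -0.4]
finger_gap: 60.2
time: 22.75
tool_pos: [433.5, -276.9, 64.0]
tcp_rot: [-177.2, 4.3, -6.7]
ft_force: [-0.2, -0.5, 0.3]
finger_gap: 60.0
```

```bash
python3 -m pendant '[0,-8,0,0,60]';python3 -m pendant '[-1,0,-16,0,60,0,0,-14,0,60]';python3 -m pendant '[0,0,-6,0,60]'
```

```text
time: 22.83
tool_pos: [433.8, -283.3, 64.4]
tcp_rot: [-177.1, 4.3, -6.6]
ft_force: [-0.5, -0.3, 0.1]
finger_gap: 59.8
time: 23.0
tool_pos: [437.1, -287.4, 40.2]
tcp_rot: [-177.5, 3.8, -6.6]
ft_force: [-0.5, 0.5, -0.1]
finger_gap: 60.1
time: 23.08
tool_pos: [437.8, -288.3, 34.7]
tcp_rot: [-177.6, 3.7, -6.6]
ft_force: [-0.2, -0.4, -0.1]
finger_gap: 60.0
```

```bash
python3 -m pendant '[-2,4,-7,0,60]';python3 -m pendant '[-2,1,-4,0,0, 0,0,0,0,0,0,0,0,0,0,0,0,0,0,0,0,0,0,0,0]' 40
```

```text
time: 23.17
tool_pos: [437.2, -285.9, 29.2]
tcp_rot: [-177.7, 3.5, -6.6]
ft_force: [0.1, -0.3, 0.6]
finger_gap: 59.8
time: 23.58
tool_pos: [435.6, -285.2, 26.8]
tcp_rot: [-177.7, 3.4, -6.6]
ft_force: [-1.2, 0.1, -2.8]
finger_gap: 22.8
```

```bash
python3 -m pendant '[0,0,20,0,0,0,0,38,0,0,0,5,38,0,0,5,25,34,0,0,8,37,10,0,0,8,38,0,0,0,8,38,0,0,0,8,38,0,0,0,8,38,0,0,0,8,38,0,0,0,8,38,0,0,0,0,0,0,0,0]'
```

```text
time: 24.58
tool_pos: [493.7, 23.0, 174.6]
tcp_rot: [-177.5, 3.3, -7.1]
ft_force: [-0.0, -0.6, -2.9]
finger_gap: 22.7
```

```bash
python3 -m pendant '[3,36,-3,0,0,3,30,-3,0,0,0,0,0,0,0]';python3 - <<'E'
from h import *
s=viewer.snapshot("wrist");cv2.imwrite("pics/w10.png",s["frame"])
s=viewer.snapshot("scene");crop(s,260,90,420,270,4,"s10.png")
q=sensors.sense();print(q["tool_pos"],q["tcp_rot"])
E
```

```text
time: 24.83
tool_pos: [499.5, 92.1, 168.8]
tcp_rot: [-177.5, 3.2, -7.0]
ft_force: [0.5, 0.0, -2.7]
finger_gap: 23.0
[499.50560413  88.82636081 169.01923934] [-177.62672495    3.22064747   -7.01650388]
```

View pics/s10.png

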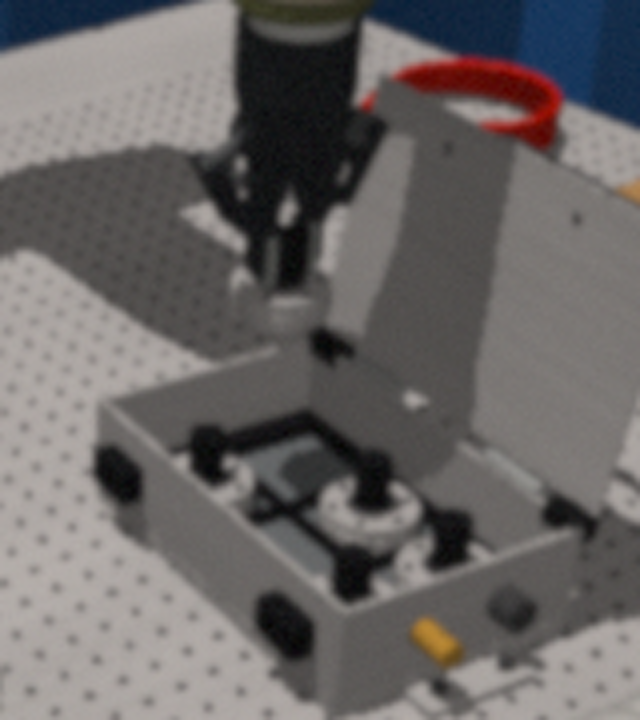

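View pics/w10.png

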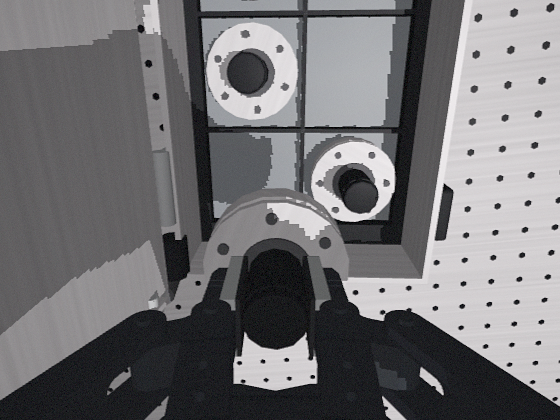

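The views show bays 1, 3, 4 and 5 occupied and the held puck at the near edge, clear of the flap. Next I move it over bay6.

```bash
python3 -m pendant '[1,14,0,0,0,1,12,0,0,0]';python3 -m pendant '[0,0,-18,0,0,0,0,-18,0,0,0,0,0,0,0]'; python3 -m pendant '[0,0,0,0,0]'
```

```text
time: 25.1
tool_pos: [501.4, 112.4, 168.8]
tcp_rot: [-177.8, 3.2, -7.1]
ft_force: [0.5, -0.0, -3.0]
finger_gap: 22.7
time: 25.35
tool_pos: [502.9, 112.6, 133.7]
tcp_rot: [-177.7, 3.0, -7.2]
ft_force: [-1.3, 0.2, -3.7]
finger_gap: 23.0
time: 25.43
tool_pos: [502.7, 112.0, 133.6]
tcp_rot: [-177.7, 3.1, -7.2]
ft_force: [-0.0, 0.1, -2.0]
finger_gap: 23.4
```

```bash
python3 -m pendant '[0,2,-20,0,0,0,0,-18,0,0,0,0,0,0,0]'; python3 -m pendant '[0,0,-12,0,0,0,0,-8,0,0,0,0,0,0,0]';python3 - <<'E'
from h import *
s=viewer.snapshot("scene");crop(s,260,90,420,270,4,"s11.png")
E
```

```text
time: 25.68
tool_pos: [504.8, 112.5, 98.4]
tcp_rot: [-177.7, 2.8, -7.4]
ft_force: [-0.5, 0.2, -3.6]
finger_gap: 22.6
time: 25.93
tool_pos: [506.7, 111.8, 80.2]
tcp_rot: [-177.7, 2.7, -7.4]
ft_force: [0.2, -0.2, -3.2]
finger_gap: 23.0
```

View pics/s11.png

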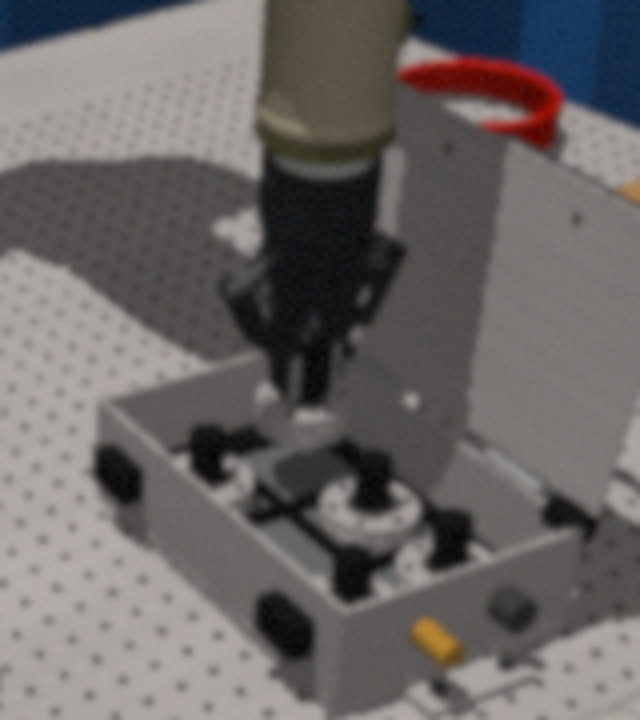

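```bash
python3 -m pendant '[-4,2,-6,0.01,0]';python3 -m pendant '[-1,0,-12,0,0]'; python3 -m pendant '[-1,0,-7,0,0]'; python3 -m pendant '[0,0,0,0,0]'
```

```text
time: 26.07
tool_pos: [504.7, 113.6, 76.6]
tcp_rot: [-177.7, 2.4, -6.9]
ft_force: [1.0, -0.7, -2.5]
finger_gap: 23.0
time: 26.15
tool_pos: [504.6, 114.0, 65.8]
tcp_rot: [-177.6, 2.3, -6.8]
ft_force: [-0.7, 0.1, -3.6]
finger_gap: 23.2
time: 26.23
tool_pos: [503.3, 114.1, 57.8]
tcp_rot: [-177.6, 2.3, -6.8]
ft_force: [0.2, -0.1, -2.6]
finger_gap: 22.6
time: 26.32
tool_pos: [502.0, 114.1, 55.9]
tcp_rot: [-177.6, 2.4, -6.8]
ft_force: [-0.8, 0.8, -2.6]
finger_gap: 22.9
```

```bash
python3 -m pendant '[0,0,-9,0,0]';python3 -m pendant '[0,0,-5,0,0]'; python3 -m pendant '[-1,0,-4,0,0]'
```

```text
time: 26.4
tool_pos: [503.1, 114.3, 47.9]
tcp_rot: [-177.6, 2.3, -6.8]
ft_force: [0.4, -0.3, -2.6]
finger_gap: 22.9
time: 26.48
tool_pos: [502.3, 114.3, 41.4]
tcp_rot: [-177.6, 2.4, -6.8]
ft_force: [0.5, -0.6, -2.8]
finger_gap: 22.9
time: 26.57
tool_pos: [502.5, 114.6, 37.8]
tcp_rot: [-177.6, 2.2, -6.8]
ft_force: [0.8, 2.7, 34.9]
finger_gap: 23.0
```

```bash
python3 -m pendant '[0,0,0,0,46,0,0,0,0,46,0,0,0,0,46]';python3 -m pendant '[0,0,20,0,46,0,0,35,0,46,0,0,40,0,46,0,0,35,0,46,0,-10,0,0,46]'; python3 - <<'E'
from h import *
s=viewer.snapshot("wrist");cv2.imwrite("pics/w12.png",s["frame"])
W=cloud(s);x,y,z=W[...,0],W[...,1],W[...,2]
q=W[(abs(z-70)<5)&(np.hypot(x-503,y-114)<22)]; print(len(q),((q.min(0)+q.max(0))/2).round(1),(q.max(0)-q.min(0)).round(0))
E
```

```text
time: 26.82
tool_pos: [503.9, 114.9, 38.2]
tcp_rot: [-177.5, 2.1, -6.8]
ft_force: [-0.0, -0.2, -0.2]
finger_gap: 45.9
time: 27.23
tool_pos: [499.3, 105.1, 170.1]
tcp_rot: [-177.6, 2.6, -6.7]
ft_force: [0.7, 0.0, 0.5]
finger_gap: 46.1
923 [503.6 114.9  68.5] [24. 25.  7.]
```

View pics/w12.png

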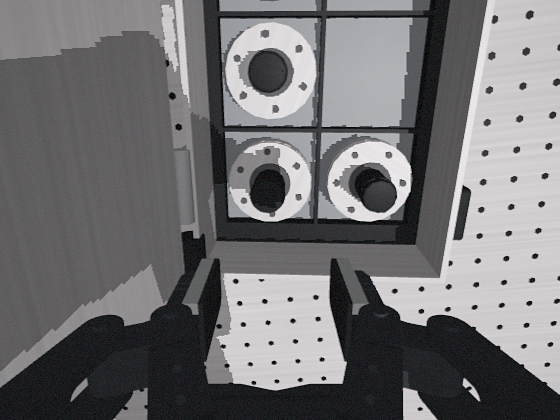

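Bay6 is seated, disc at (270,180). Bay2 remains, and I'll use the spare near (515.6,-312).

```bash
python3 -m pendant '[1,-30,0,0,60,1,-38,0,0,60,1,-38,0,0,60,1,-38,0,0,60,1,-38,0,0,60,1,-38,0,0,60,1,-38,0,0,60,1,-38,0,0,60,2,-38,0,0,60,2,-36,0,0,60,1,-26,0,0,60,0,0,0,0,60]'; python3 - <<'E'
from h import *
s=viewer.snapshot("wrist");cv2.imwrite("pics/w13.png",s["frame"])
q=sensors.sense();print(q["tool_pos"],q["tcp_rot"])
W=cloud(s);x,y,z=W[...,0],W[...,1],W[...,2]
for c in ((511,-405),(515,-313),(636,-296)):
    q=W[(abs(z-58)<4)&(np.hypot(x-c[0],y-c[1])<40)]
    if len(q): print(len(q),((q.min(0)+q.max(0))/2).round(1),(q.max(0)-q.min(0)).round(0))
E
```

```text
time: 28.28
tool_pos: [503.2, -308.7, 155.0]
tcp_rot: [-177.4, 3.2, -6.6]
ft_force: [1.0, -0.3, 0.1]
finger_gap: 60.0
[ 503.01058384 -306.72612646  154.46644428] [-177.35280015    3.24451557   -6.54498758]
1044 [ 511.5 -404.6   56.9] [24. 24.  6.]
959 [ 516.  -312.4   56.8] [23. 24.  5.]
60 [ 625.6 -294.2   56.4] [ 3. 11.  5.]
```

View pics/w13.png

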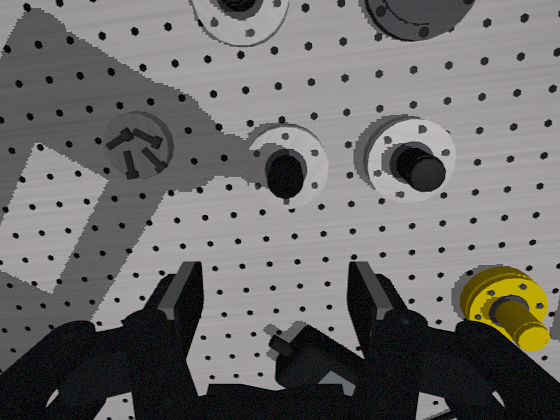

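```bash
python3 -m pendant '[6,-3,0,0,60,5,-3,-25,0,60,0,0,-30,0,60,-1,0,-20,0,60,0,0,0,0,60]';python3 -m pendant '[0,0,0,0,60]'
```

```text
time: 28.75
tool_pos: [515.1, -309.3, 75.5]
tcp_rot: [-177.3, 3.2, -6.5]
ft_force: [0.3, 0.8, -0.7]
finger_gap: 59.7
time: 28.83
tool_pos: [515.0, -307.7, 74.6]
tcp_rot: [-177.2, 3.3, -6.4]
ft_force: [0.4, 0.2, 0.5]
finger_gap: 60.3
```

```bash
python3 -m pendant '[0,-4,-14,0,60,-1,0,-16,0,60]';python3 -m pendant '[0,0,-9,0,60]'
```

```text
time: 29.0
tool_pos: [517.4, -312.1, 48.3]
tcp_rot: [-177.4, 2.9, -6.3]
ft_force: [-0.3, -0.5, 0.6]
finger_gap: 60.1
time: 29.08
tool_pos: [517.7, -311.8, 38.5]
tcp_rot: [-177.4, 2.9, -6.2]
ft_force: [-0.2, 0.3, -0.8]
finger_gap: 60.3
```

```bash
python3 -m pendant '[-2,0,-9,0,60]';python3 -m pendant '[-1,0,-3,0,0, 0,0,0,0,0,0,0,0,0,0,0,0,0,0,0,0,0,0,0,0]' 40
```

```text
time: 29.17
tool_pos: [516.7, -312.2, 29.8]
tcp_rot: [-177.4, 2.8, -6.2]
ft_force: [-0.0, -0.4, 0.0]
finger_gap: 60.1
time: 29.58
tool_pos: [515.4, -312.5, 26.6]
tcp_rot: [-177.5, 2.8, -6.2]
ft_force: [-0.1, 0.1, -2.0]
finger_gap: 23.1
```

```bash
python3 -m pendant '[0,0,20,0,0,0,0,38,0,0,0,5,38,0,0,4,25,34,0,0,7,37,10,0,0,7,38,0,0,0,7,38,0,0,0,7,38,0,0,0,7,38,0,0,0,7,38,0,0,0,7,38,0,0,0,0,0,0,0,0]'
```

```text
time: 30.58
tool_pos: [567.0, -6.1, 177.9]
tcp_rot: [-177.3, 2.4, -6.7]
ft_force: [0.9, -0.4, -3.0]
finger_gap: 23.1
```

```bash
python3 - <<'E'
from h import *
s=viewer.snapshot("wrist");cv2.imwrite("pics/w14.png",s["frame"])
q=sensors.sense();print(q["tool_pos"],q["tcp_rot"])
E
```

```text
[566.74528023  -8.85664791 177.82504753] [-177.42105761    2.35726749   -6.71475291]
```

View pics/w14.png

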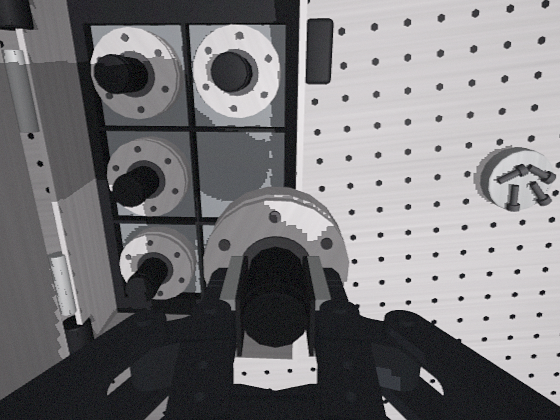

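```bash
python3 -m pendant '[3,18,0,0,0,2,18,0,0,0]';python3 -m pendant '[0,0,-18,0,0,0,0,-18,0,0,0,0,0,0,0]'; python3 -m pendant '[0,0,0,0,0]'
```

```text
time: 30.8
tool_pos: [571.6, 25.3, 178.2]
tcp_rot: [-177.6, 2.3, -6.8]
ft_force: [0.4, 0.3, -1.7]
finger_gap: 22.8
time: 31.05
tool_pos: [572.9, 26.0, 143.3]
tcp_rot: [-177.5, 2.1, -6.7]
ft_force: [-0.6, -0.2, -2.5]
finger_gap: 22.9
time: 31.13
tool_pos: [572.6, 25.1, 143.3]
tcp_rot: [-177.6, 2.1, -6.7]
ft_force: [0.1, -0.3, -1.3]
finger_gap: 22.6
```

```bash
python3 -m pendant '[0,4,-20,0,0,0,0,-20,0,0,0,0,0,0,0]'; python3 -m pendant '[-1,0,-14,0,0,0,0,-10,0,0,0,0,0,0,0]'
```

```text
time: 31.38
tool_pos: [574.4, 26.0, 106.2]
tcp_rot: [-177.6, 1.9, -6.9]
ft_force: [-1.1, 0.2, -3.9]
finger_gap: 22.7
time: 31.63
tool_pos: [575.1, 23.7, 85.6]
tcp_rot: [-177.6, 1.7, -7.0]
ft_force: [-0.1, 0.2, -2.9]
finger_gap: 22.8
```

```bash
python3 -m pendant '[-3,5,0,0,0]'; python3 -m pendant '[0,2,-12,0,0]';python3 -m pendant '[-2,0,-10,0,0]';python3 -m pendant '[-1,0,-6,0,0]'
```

```text
time: 31.72
tool_pos: [572.9, 27.7, 86.6]
tcp_rot: [-177.6, 1.7, -7.1]
ft_force: [-0.0, -0.4, -1.8]
finger_gap: 23.2
time: 31.8
tool_pos: [574.8, 29.9, 77.8]
tcp_rot: [-177.6, 1.4, -7.1]
ft_force: [0.2, 0.1, -1.2]
finger_gap: 23.1
time: 31.88
tool_pos: [573.6, 30.2, 68.1]
tcp_rot: [-177.6, 1.3, -7.1]
ft_force: [-0.7, -0.7, -3.1]
finger_gap: 23.1
time: 31.97
tool_pos: [572.4, 30.4, 61.5]
tcp_rot: [-177.6, 1.3, -7.1]
ft_force: [-0.0, 0.1, -3.3]
finger_gap: 23.1
```

```bash
python3 -m pendant '[0,-1,-9,0,0]'; python3 -m pendant '[-1,0,-6,0,0]';python3 -m pendant '[-1,0,-5,0,0]';python3 -m pendant '[0,0,-3,0,0]'
```

```text
time: 32.05
tool_pos: [572.7, 29.7, 52.4]
tcp_rot: [-177.6, 1.2, -7.0]
ft_force: [-0.2, 0.2, -2.2]
finger_gap: 22.7
time: 32.13
tool_pos: [571.1, 29.6, 45.0]
tcp_rot: [-177.6, 1.3, -7.0]
ft_force: [-0.5, -0.2, -2.8]
finger_gap: 22.6
time: 32.22
tool_pos: [569.8, 29.7, 39.0]
tcp_rot: [-177.6, 1.3, -7.0]
ft_force: [-0.5, -0.3, -2.5]
finger_gap: 22.8
time: 32.3
tool_pos: [571.5, 30.0, 37.6]
tcp_rot: [-177.5, 1.1, -7.0]
ft_force: [-0.2, -0.0, 27.0]
finger_gap: 23.1
```

```bash
python3 -m pendant '[0,0,0,0,46,0,0,0,0,46,0,0,0,0,46]';python3 -m pendant '[0,0,20,0,46,0,0,35,0,46,0,0,40,0,46,0,0,40,0,46,0,-10,30,0,46]';python3 -m pendant '[-30,-25,15,0,46,-30,-25,10,0,46,0,0,0,0,46]'; python3 - <<'E'
from h import *
s=viewer.snapshot("wrist");cv2.imwrite("pics/w15.png",s["frame"])
W=cloud(s);x,y,z=W[...,0],W[...,1],W[...,2]
o=np.array([577.3,66.7]);c,sn=np.cos(np.radians(83)),np.sin(np.radians(83));R=np.array([[c,-sn],[sn,c]])
for i,p in enumerate([(-38,-80),(-38,0),(-38,80),(38,-80),(38,0),(38,80)]):
    b=o+R@np.array(p); q=W[(abs(z-70)<5)&(np.hypot(x-b[0],y-b[1])<24)]
    if len(q): m=(q.min(0)+q.max(0))/2; print(i+1,len(q),m.round(1),(m[:2]-b).round(1),np.percentile(q[:,2],95).round(1))
print(sensors.sense()["tool_pos"],sensors.sense()["joint_pos"])
E
```

```text
time: 32.55
tool_pos: [573.0, 30.0, 38.5]
tcp_rot: [-177.5, 0.9, -7.0]
ft_force: [-0.0, -0.4, 0.2]
finger_gap: 46.2
time: 32.97
tool_pos: [563.1, 21.4, 197.0]
tcp_rot: [-177.6, 2.2, -7.0]
ft_force: [0.7, 0.9, -0.2]
finger_gap: 45.8
time: 33.22
tool_pos: [506.1, -30.6, 231.4]
tcp_rot: [-177.7, 1.5, -6.8]
ft_force: [-0.3, -0.3, -0.2]
finger_gap: 45.9
1 286 [646.1  18.7  68.2] [-6.  -0.5] 70.7
2 707 [572.   29.5  68.3] [-0.7  0.5] 70.8
3 585 [495.5  38.6  68.2] [ 2.2 -0.1] 70.8
4 366 [654.7  94.5  68.4] [-6.6 -0.2] 70.6
5 722 [582.5 103.9  68.5] [ 0.5 -0.5] 70.8
6 590 [503.2 113.8  68.5] [ 0.7 -0.3] 70.7
[507.52471149 -29.32562353 230.74418477] [-10.76551562  -5.48313624  98.47566347   2.32443673  88.59503995
  86.03212508]
```

View pics/w15.png

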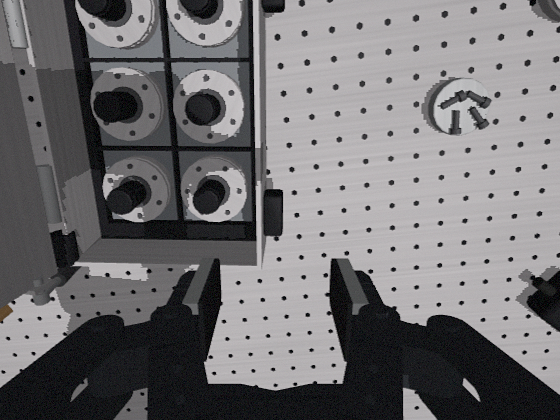

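All six bays hold pucks, with knob tops near 70 mm and at their bay positions. The bay 1 and bay 4 readings are clipped at the image edge. Next I locate the open handle.

```bash
python3 - <<'E'
from h import *
for n in("top","scene"):
    s=viewer.snapshot(n);W=cloud(s);x,y,z=W[...,0],W[...,1],W[...,2]
    q=W[(z>215)&(z<248)&(x>520)&(x<670)&(y>215)&(y<280)]
    if len(q): print(n,len(q),np.median(q,0).round(1),q.min(0).round(),q.max(0).round(),cv2.minAreaRect(q[:,:2].astype(np.float32)))
    q=W[(z>235)&(z<275)&(x>440)&(x<740)&(y>160)&(y<215)]
    if len(q): print(" edge",len(q),np.median(q,0).round(1),np.percentile(q[:,2],98))
    if n=="top": cv2.imwrite("pics/t16.png",s["frame"])
    else: crop(s,260,90,460,280,4,"s16.png")
E
```

```text
top 564 [590.3 233.  238.6] [529. 215. 228.] [662. 248. 247.] ((595.70166015625, 229.50363159179688), (33.098514556884766, 133.172607421875), 88.18473815917969)
 edge 1430 [594.4 190.9 251.3] 264.78986257154105
scene 54 [608.6 237.4 238.9] [542. 227. 236.] [664. 249. 242.] ((603.2283325195312, 237.72813415527344), (9.062053680419922, 122.98097229003906), 82.6957015991211)
 edge 1016 [613.  188.8 249.5] 263.07435461222616
```

View pics/t16.png

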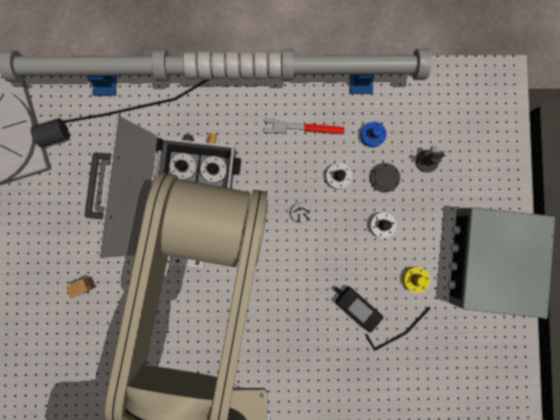

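```bash
python3 -m pendant '[0,0,38,0,32,0,0,38,0,32,5,15,25,0,32,10,32,5,0,32,12,35,0,0,32,12,35,0,0,32,12,35,0,0,32,12,35,0,0,32,12,35,0,0,32,10,25,0,0,32,0,0,0,0,32]';python3 -m pendant '[0,0,0,0,32]'
```

```text
time: 34.28
tool_pos: [593.8, 241.0, 320.7]
tcp_rot: [-177.5, 3.0, -6.6]
ft_force: [0.6, -0.6, -0.8]
finger_gap: 32.0
time: 34.37
tool_pos: [593.5, 243.6, 318.2]
tcp_rot: [-177.5, 3.2, -6.4]
ft_force: [0.3, -0.9, 0.8]
finger_gap: 31.9
```

```bash
python3 -m pendant '[2,-6,0,0,32]';python3 -m pendant '[0,0,-20,0,32,0,0,-15,0,32,0,0,0,0,32]';python3 -m pendant '[0,0,0,0,32]'; python3 - <<'E'
from h import *
s=viewer.snapshot("scene");crop(s,300,60,440,200,5,"s17.png")
s=viewer.snapshot("wrist");cv2.imwrite("pics/w17.png",s["frame"])
W=cloud(s);x,y,z=W[...,0],W[...,1],W[...,2]
q=W[(z>230)&(z<248)&(x>520)&(x<670)&(y>222)&(y<255)]
if len(q): print(len(q),np.median(q,0).round(1),cv2.minAreaRect(q[:,:2].astype(np.float32)))
E
```

```text
time: 34.45
tool_pos: [594.8, 239.5, 316.1]
tcp_rot: [-177.6, 3.4, -6.3]
ft_force: [-0.2, 0.5, -0.0]
finger_gap: 31.9
time: 34.7
tool_pos: [595.5, 236.5, 278.7]
tcp_rot: [-177.7, 3.4, -6.4]
ft_force: [-0.1, -0.1, 0.1]
finger_gap: 31.7
time: 34.78
tool_pos: [595.3, 235.1, 278.2]
tcp_rot: [-177.7, 3.5, -6.4]
ft_force: [0.2, 0.2, 0.9]
finger_gap: 31.9
6724 [604.3 235.3 238.3] ((597.450927734375, 236.76588439941406), (29.50697898864746, 133.6531219482422), 89.99136352539062)
```

View pics/w17.png

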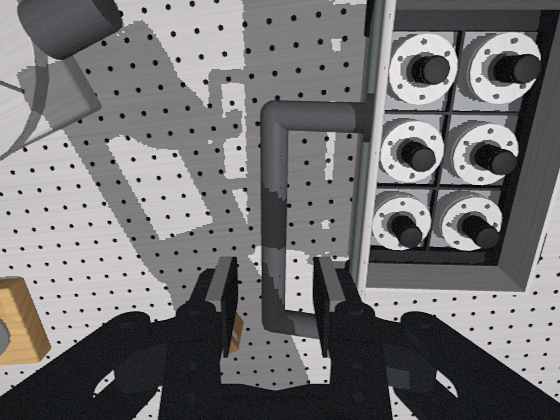

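View pics/s17.png

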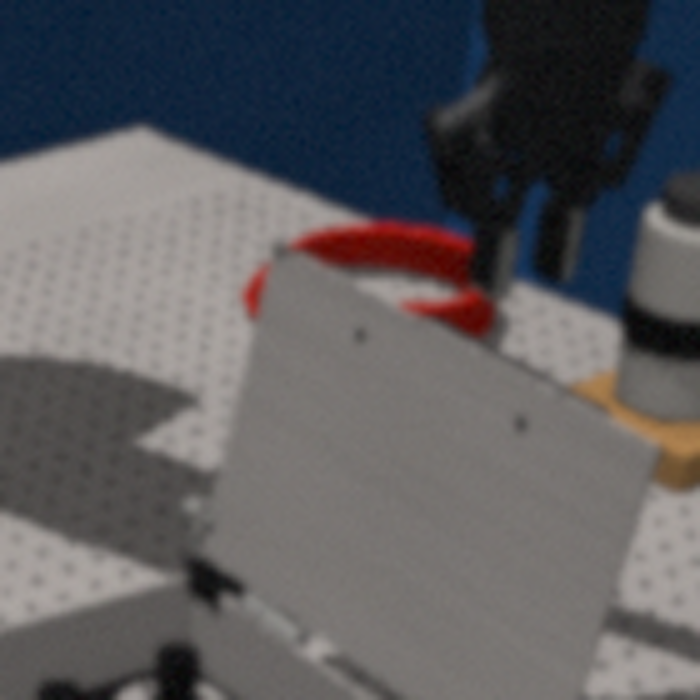

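The bar runs vertically at column 274, between the open fingers (235 and 325), with clearance to the plate edge at column 365. Continuing down.

```bash
python3 -m pendant '[0,3,-20,0,32,0,0,-12,0,32]';python3 -m pendant '[0,0,-10,0,32]';python3 -m pendant '[0,1,-8,0,32]'
```

```text
time: 35.05
tool_pos: [598.1, 237.9, 252.2]
tcp_rot: [-177.5, 3.0, -6.5]
ft_force: [-0.3, -0.5, -1.1]
finger_gap: 31.8
time: 35.13
tool_pos: [598.7, 237.6, 243.0]
tcp_rot: [-177.4, 2.8, -6.5]
ft_force: [-0.6, -0.4, 0.8]
finger_gap: 32.3
time: 35.22
tool_pos: [598.7, 238.2, 234.5]
tcp_rot: [-177.4, 2.8, -6.5]
ft_force: [0.1, 0.1, -0.5]
finger_gap: 31.9
```

```bash
python3 -m pendant '[-2,0,-8,0,32]';python3 -m pendant '[-2,0,-7,0,32]';python3 -m pendant '[0,0,0,0,0,0,0,0,0,0,0,0,0,0,0,0,0,0,0,0]' 50
```

```text
time: 35.3
tool_pos: [597.1, 238.2, 226.4]
tcp_rot: [-177.4, 2.8, -6.6]
ft_force: [0.4, -0.2, -0.2]
finger_gap: 32.0
time: 35.38
tool_pos: [595.3, 238.0, 219.3]
tcp_rot: [-177.4, 2.7, -6.6]
ft_force: [2.9, -0.7, 68.9]
finger_gap: 31.8
time: 35.72
tool_pos: [595.6, 238.2, 220.0]
tcp_rot: [-177.4, 2.6, -6.6]
ft_force: [1.1, 0.1, 0.7]
finger_gap: 12.1
```

```bash
python3 - <<'E'
from h import *
s=viewer.snapshot("scene");crop(s,300,60,440,200,5,"s18.png")
s=viewer.snapshot("wrist");cv2.imwrite("pics/w18.png",s["frame"])
print(sensors.sense())
E
```

```text
{'time': 35.8167, 'joint_pos': array([ 15.28495016,  15.20324822,  77.77283592,   3.39683195,
        88.43426796, 111.76403655]), 'qd': array([ 0.06438726,  0.08789373, -0.04463077,  0.03413927,  0.09891968,
       -0.00525746]), 'joint_efforts': array([ 2.12575695e-01, -6.34698987e+01, -4.94202697e+01,  4.70389891e-01,
        3.63824833e-01, -5.84253191e-02]), 'tool_pos': array([595.56729271, 238.23725819, 219.98346881]), 'tcp_rot': array([-177.3717369 ,    2.57015986,   -6.55476434]), 'ft_force': array([-0.12665347,  0.0346001 ,  1.71750284]), 'wrist_torque': array([-0.04052081, -0.09063284, -0.08517762]), 'finger_gap': 11.976926439982117}
```

View pics/w18.png

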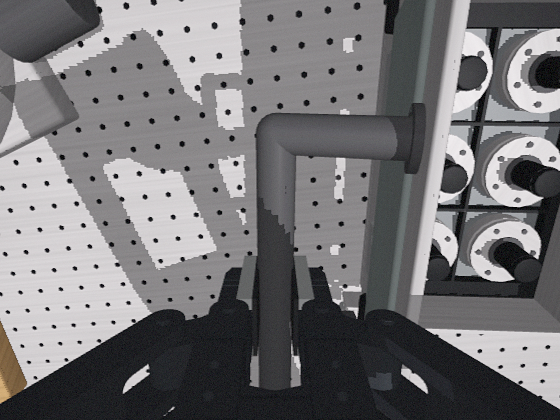

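View pics/s18.png

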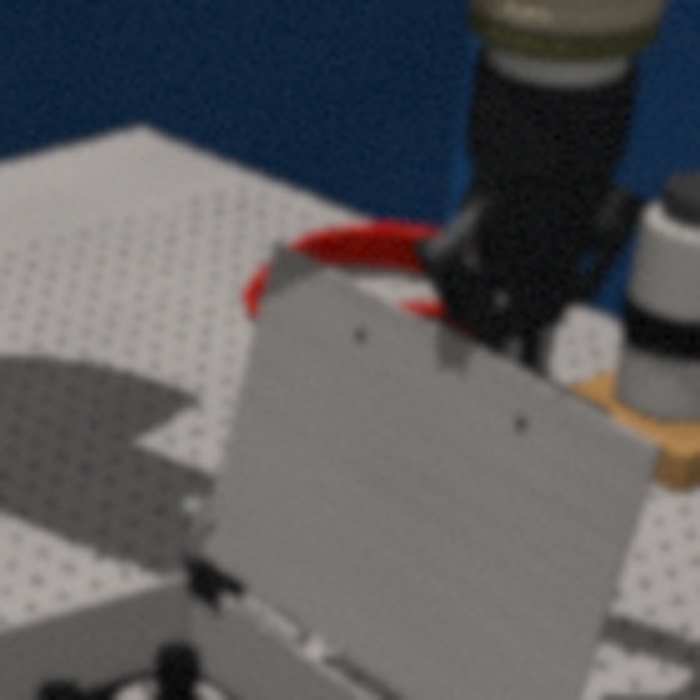

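Bar gripped (gap 12). The 69 N transient on descent came just before closing and has gone; the likely cause is a finger knuckle touching the plate edge. Easing the flap down along the reversed arc.

```bash
python3 -m pendant '[-1,-9,4,0,0,-1.2,-9.5,3.8,0,0,-1.2,-9.8,3.2,0,0,-1.2,-10,2.6,0,0]' 60;python3 -m pendant '[-1.2,-10,2,0,0,-1.3,-10,1.4,0,0,-1.3,-10,0.7,0,0,-1.3,-10,0,0,0]'
```

```text
time: 36.15
tool_pos: [591.4, 204.3, 234.3]
tcp_rot: [-176.9, 2.5, -6.3]
ft_force: [0.5, 3.3, -1.0]
finger_gap: 11.4
time: 36.48
tool_pos: [586.4, 162.2, 241.7]
tcp_rot: [-176.7, 2.3, -6.2]
ft_force: [-0.3, 2.4, 2.1]
finger_gap: 11.7
```

```bash
python3 -m pendant '[-1.3,-10,-0.8,0,0,-1.3,-10,-1.3,0,0,-1.2,-10,-2,0,0,-1.2,-10,-2.6,0,0,-1.2,-9.8,-3.2,0,0,-1.2,-9.5,-3.8,0,0]';python3 -m pendant '[-1.2,-9.4,-4.4,0,0,-1.1,-9,-5,0,0,-1.1,-8.7,-5.5,0,0]'
```

```text
time: 36.98
tool_pos: [577.9, 93.2, 227.1]
tcp_rot: [-176.9, 2.3, -6.4]
ft_force: [3.8, -1.6, -1.3]
finger_gap: 11.5
time: 37.23
tool_pos: [573.9, 60.7, 210.3]
tcp_rot: [-177.1, 2.3, -6.5]
ft_force: [5.6, 0.7, -7.0]
finger_gap: 11.5
```

```bash
python3 -m pendant '[-1.1,-8.4,-6.1,0,0,-1,-8,-6.6,0,0,-1,-7.6,-7,0,0,-0.9,-7.2,-7.4,0,0]';python3 -m pendant '[-0.8,-6.7,-7.9,0,0,-0.8,-6.2,-8.3,0,0]'
```

```text
time: 37.57
tool_pos: [569.5, 25.4, 178.7]
tcp_rot: [-177.1, 2.3, -6.6]
ft_force: [7.0, 2.1, -8.4]
finger_gap: 11.5
time: 37.73
tool_pos: [567.9, 11.7, 159.6]
tcp_rot: [-177.1, 2.3, -6.6]
ft_force: [8.0, -6.8, -4.5]
finger_gap: 11.2
```

```bash
python3 -m pendant '[-0.5,-3.8,-6,0,0,-0.4,-3.4,-6.2,0,0,-0.4,-3.1,-6.3,0,0]';python3 -m pendant '[-0.3,-2.7,-6.4,0,0]';python3 -m pendant '[-0.3,-2.5,-5,0,0]'
```

```text
time: 37.98
tool_pos: [566.5, -0.2, 136.5]
tcp_rot: [-177.0, 2.3, -6.6]
ft_force: [7.0, 1.6, -8.1]
finger_gap: 11.5
time: 38.07
tool_pos: [566.1, -3.1, 128.7]
tcp_rot: [-177.0, 2.3, -6.6]
ft_force: [5.2, -0.8, -7.2]
finger_gap: 11.3
time: 38.15
tool_pos: [565.8, -5.2, 122.4]
tcp_rot: [-176.9, 2.3, -6.5]
ft_force: [-9.1, 12.3, 46.7]
finger_gap: 11.4
```

```bash
python3 -m pendant '[0,0,0,0,0]'; python3 - <<'E'
from h import *
s=viewer.snapshot("scene");crop(s,260,140,420,270,5,"s19.png")
for n in("scene","top"):
    s=viewer.snapshot(n);W=cloud(s);x,y,z=W[...,0],W[...,1],W[...,2]
    u=(x-577.3)*.1219+(y-66.7)*.9925; v=-(x-577.3)*.9925+(y-66.7)*.1219
    for a in (-85,-75,-40,0,40,70):
        q=z[(abs(u-a)<4)&(abs(v)<130)&(abs(z-84)<25)]; print(n,a,len(q),np.median(q).round(1) if len(q) else None)
E
```

```text
time: 38.23
tool_pos: [565.7, -5.1, 122.4]
tcp_rot: [-176.8, 2.3, -6.5]
ft_force: [-4.6, -0.2, 11.7]
finger_gap: 11.4
scene -85 407 70.2
scene -75 245 83.1
scene -40 98 84.5
scene 0 147 84.6
scene 40 167 84.7
scene 70 125 83.3
top -85 160 82.1
top -75 118 82.8
top -40 150 84.5
top 0 157 84.8
top 40 90 83.7
top 70 0 None
```

View pics/s19.png

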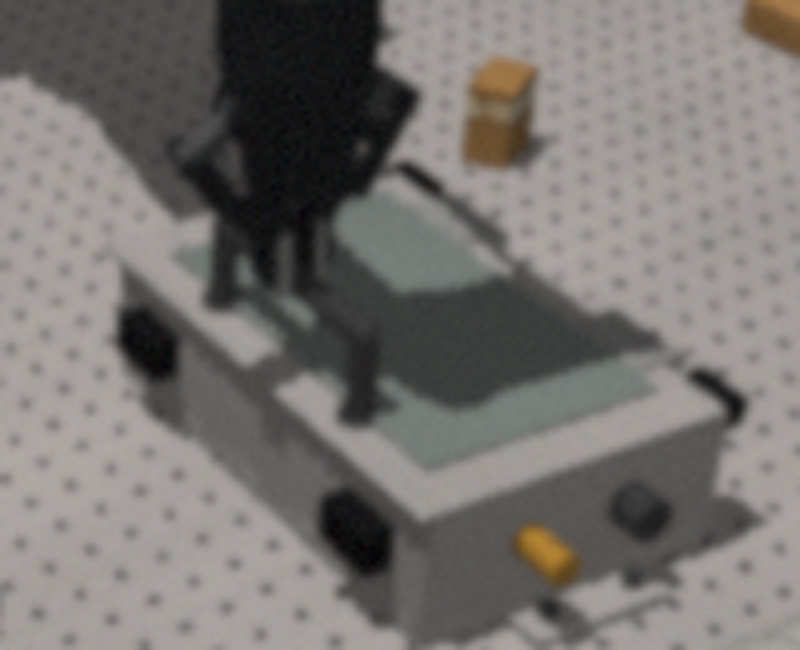

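The flap is shut: plate flat on the walls, top at about 83–85 mm all across, the same as at the start. Releasing and rising.

```bash
python3 -m pendant '[0,0,0,0,45,0,0,0,0,45,0,0,0,0,45,0,0,0,0,45]';python3 -m pendant '[0,0,15,0,45,0,0,25,0,45,0,0,35,0,45,0,0,38,0,45]';python3 -m pendant '[-20,-30,20,0,45,-25,-30,0,0,45,-25,-30,0,0,45,-25,-30,0,0,45,-25,-30,0,0,45,0,0,0,0,45,0,0,0,0,45]'; python3 - <<'E'
from h import *
s=viewer.snapshot("scene");cv2.imwrite("pics/s20.png",s["frame"])
for n in("scene","top"):
    s=viewer.snapshot(n);W=cloud(s);x,y,z=W[...,0],W[...,1],W[...,2]
    u=(x-577.3)*.1219+(y-66.7)*.9925; v=-(x-577.3)*.9925+(y-66.7)*.1219
    m=(abs(u-10)<60)&(abs(v)<130)&(abs(z-84)<20); A=np.c_[u[m],v[m],np.ones(m.sum())]; print(n,m.sum(),np.linalg.lstsq(A,z[m],rcond=None)[0])
    if n=="top": cv2.imwrite("pics/t20.png",s["frame"])
print(sensors.sense()["ft_force"])
E
```

```text
time: 38.72
tool_pos: [564.3, -4.7, 121.2]
tcp_rot: [-176.8, 2.5, -6.4]
ft_force: [0.5, 0.2, 0.4]
finger_gap: 45.1
time: 39.05
tool_pos: [555.6, -3.7, 224.6]
tcp_rot: [-176.8, 3.8, -6.4]
ft_force: [0.9, 0.3, 0.3]
finger_gap: 45.0
time: 39.63
tool_pos: [434.0, -158.7, 257.3]
tcp_rot: [-177.0, 2.9, -6.2]
ft_force: [0.5, 0.2, -0.4]
finger_gap: 45.0
scene 2279 [2.48178718e-04 6.02446755e-04 8.43746265e+01]
top 5582 [-2.85615952e-03 -4.28171693e-04  8.47145929e+01]
[ 0.01384144  0.92683878 -1.04856216]
```

View pics/s20.png

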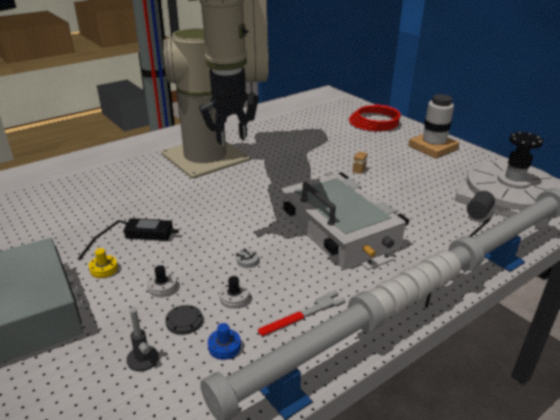

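View pics/t20.png

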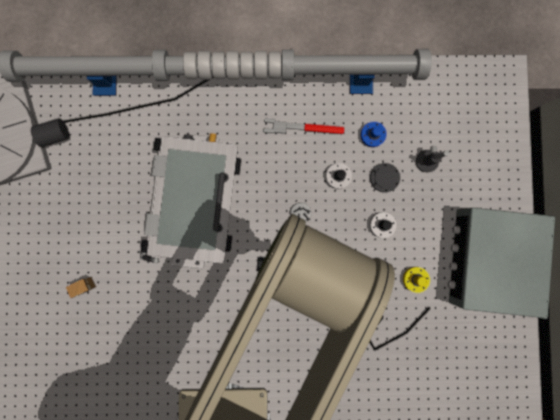

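The flap is shut, fitted plate slope under 0.003 rad. The two leftover spares stand upright at top-view (338,176) and (383,225). The dish, wrench and flange are where they started, and the arm is clear.

```bash
python3 -c "
from bench import job
print(job.hand_in())"
```

```text
the job is handed in; nothing more can be done
None
```

The flap was lifted until it stayed up, spare pucks were put into the four empty bays (1, 2, 3 and 6), and the flap was eased shut by its handle. The job was handed in at about 40 s of the 210 s allowed, and no verdict was reported.

**Checks that passed**
- **Pucks:** before closing, all six bays held pucks with knob tops about 70 mm up. In the closest view of each, knobs were within about 3 mm of the bay points.
- **Flap:** after closing, the plate was level to under 0.003 rad, at the same height as at the start. It came down at roughly 0.7 rad/s.
- **Table:** the two left-over spares stand upright. The dish, wrench, flange and the blue and yellow look-alikes look unmoved.
- **Robot:** clear of everything and touching nothing.

**Checks that disagreed or are open**
- **Handle regrasp:** lowering onto the open handle, the wrist briefly read 69 N, under the 120 N limit. I think a finger touched the flap's edge, but I did not confirm which part touched. If the gripper's body did, that is over its 40 N limit. The reading was gone once the grip closed.
- **Flap meeting the walls:** there was another short reading of about 47 N through the gripped handle as the flap came to rest.
- **Tool tilt:** it drifted up to about 5.7° during the moves; I turned the tool half round to counter it.
- **Magazine position:** my first estimate, read off the top camera, was about 5 mm out. I corrected it with the wrist camera before placing any puck.

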